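Pour the nuts low into the dish and hang up the scoop

TASK

Take the scoop by its green grip and, keeping it about level, bring its open lip over the shallow steel dish to within about two fingers' width (3 cm) of the dish floor; only then tip it, with the lip staying that low, until all four nuts lie in the dish. Then hang the empty scoop on the stand's slanted peg, sliding the eye in its back plate down along the peg until the plate is at the board, and let go. Leave the other things on the bench where they are.

Things in the scene. Friction and masses are not known exactly. Their poses are not given: they have to be found in the camera images.
- scoop_grip (a point): centre of the scoop's upright green grip, a block 14 mm thick (along the scoop's x), 44 mm wide (y), 52 mm high, centred 121 mm above the scoop's underside, straight over its back plate. The scoop is a loose aluminium tray, 180 to 290 g, standing flat on the bench at the start. All scoop points share its axes: -x points from the back plate to the open lip, z up.
- scoop_eye (a point): centre of the eye, an upright opening 30 mm wide and 30 mm high through the back plate (6 mm thick), 60 mm above the scoop's underside, 61 mm under the grip's centre; it opens along the scoop's x
- scoop_lip (a point): middle of the lower edge of the open front lip: 118 mm in front (-x) of the back plate's middle plane, at the height of the scoop's underside. The lip is 70 mm wide, the tray 62 mm wide inside, its floor 4 mm thick and flat with no rise at the lip; side walls 28 mm high, 15 mm near the lip
- scoop_tray (a point): middle of the tray, 60 mm in front of the back plate, 10 mm above the underside
- nut_1: steel hex nut, 22 mm across flats, 10 mm high, 18 g, one of four lying flat in the scoop at the start; origin at the centre of its underside. The nuts begin to slide when the scoop is tipped somewhere between 25 and 40 degrees.
- nut_2: steel hex nut, 22 mm across flats, 10 mm high, 18 g, one of four lying flat in the scoop at the start; origin at the centre of its underside. The nuts begin to slide when the scoop is tipped somewhere between 25 and 40 degrees.
- nut_3: steel hex nut, 22 mm across flats, 10 mm high, 18 g, one of four lying flat in the scoop at the start; origin at the centre of its underside. The nuts begin to slide when the scoop is tipped somewhere between 25 and 40 degrees.
- nut_4: steel hex nut, 22 mm across flats, 10 mm high, 18 g, one of four lying flat in the scoop at the start; origin at the centre of its underside. The nuts begin to slide when the scoop is tipped somewhere between 25 and 40 degrees.
- dish_centre (a point): centre of the inner floor of the round shallow steel dish, 4 mm above the bench; inner floor 59 mm in radius, rim 70 mm in radius and 14 mm above the bench. The dish is fixed; it stands left or right of the scoop, the stand on the other side. Behind them, from about 0.68 m ahead of the robot, stand taller equipment (a control box and drawers at the left).
- peg_tip (a point): free end of the stand's steel peg, on its axis (10 mm diameter; the round end extends 5 mm further), 40 mm from peg_root, 137.5 mm above the bench. The hung scoop's back plate lies against the board, tray level, lip towards the stand's -x, underside about 50 mm above the bench.
- peg_root (a point): where the peg's axis meets the front face of the stand's board, 117.5 mm above the bench; axes are the stand's: -x out from the board, z up. The peg points to -x and up, 30 degrees from level. The fixed stand: a wooden board 84 mm wide, top 133 mm above the bench, facing roughly towards the robot, on a 100 mm square foot 12 mm thick reaching 20 mm in front of the board.
- pliers: red-handled pliers, 147 mm long, lying at the front left of the bench; loose bystander, origin at the centre of its underside
- screwdriver: red-handled screwdriver, 197 mm long, lying at the front right of the bench; loose bystander, origin at the centre of its underside
- paint_jar: small grey paint jar with a white cap, 30 mm across, 42 mm high, behind the scoop to the left; loose bystander, origin at the centre of its underside
- tin: round shallow tin with a green edge, 55 mm across, 23 mm high, behind the scoop to the right; loose bystander, origin at the centre of its underside

How it is judged:
By the outcome, as a careful person would: the job done as asked, in the order asked, and still so for the second after the job is handed in, with the robot touching nothing.
It also fails if it takes over 58 s, if anything falls off the work surface, if the arm or the gripper's body presses on something with over 40 N, if the wrist force passes 120 N, or if a joint passes its speed limit or range.

ROBOT

A 6-joint arm with a two-finger parallel gripper is mounted at the origin on a cart in front of the work surface, level with it; the furniture and walls round the work are solid. World frame = base frame: x ahead of the robot, y to its left, z up, the work surface at z = 0. Lengths are in m, angles in rad, forces in N, time in s.
With the tool pointing down it reaches from about 0.35 to 0.875 m from the base axis. Payload 4.2 kg.
Tool frame: the origin (TCP) lies on the centre line of the jaws, within the pads' length; the fingertips stand 22 mm ahead of it and the grasp point (between the pads) lies 3 mm ahead of it; z points along the fingers, y is the direction in which the jaws open and shut (so a half turn about z gives the same grasp; the last joint's range is limited). The gripper opens to 85 mm and grips with 20 to 120 N. Pads are 22 mm wide; open, the fingers measure 114 mm over their backs; the gripper's body (76 mm by 85 mm) begins 54 mm behind the grasp point. The pads swing forward as they close: fully open they stand 13 mm farther back than shut.
Start: joints at [-1.065, 0.385, 0.008, 0, -1.194, -0.259], TCP at [0.153, -0.606, 0.253] pointing down, gripper open.
Joint ranges: [-3.14, 3.14], [-1.21, 2.06], [-1.07, 1.41], [-3.16, 2.05], [-2.99, -0.16], [-3.1, 3.1]. Speed limits (rad/s): [2.79, 2.79, 3.14, 3.14, 3.14, 3.14].

INTERFACE

Orientations are given as a unit quaternion [w, x, y, z].
In Python, from workcell import robot gives the robot as it stands. The module is installed in compiled form; this text tells all that it offers.
- The arm moves only by the tool drive_tool, never from a script. Its argument "steps" is a list that holds one entry, the list of rows, each a list of 7 numbers: the shift along the tool's x, y, z in m, then the turn, a rotation vector about the tool's x, y, z in degrees, then the opening, from 0 (shut) to 1 (fully open). In form: [[[tx, ty, tz, rx, ry, rz, hand], ...]]. A call has 1 to 10 rows; each row shifts and turns the pose as measured when the row begins, along the tool's axes as they then stand; what a row does not reach is not made up. A row lasts 1/12 s, in which the tool goes at most 41.7 mm and 7.16 degrees, less where a joint would pass 70% of its speed; a pose out of reach is approached as far as the arm can. A call is refused whole if a number of a shift passes 0.0417 or a number of a turn 7.16, either way. A call with a gripper value outside its range is refused whole. The fingers move at their own pace and stop on an object; "force" is the grip in N (left out, the last holds). Time passes only in rows, so rows that do not move let the fingers close. It gives the time, the measured TCP pose, the force and the opening at its end, in the units of the state.
- robot.sense(): the state, without advancing time (a new reading comes with each control period).
- robot.read_camera(name): name is "side" or "top"; returns a dict with "img" (384x512x3 uint8, red, green, blue), "fx", "fy", "cx", "cy" (pixels), "R" (3x3) and "t" (3): a world point X has camera coordinates R X + t. Camera axes: x right, y down, z forward; pixel columns grow to the right and rows downward; lengths in m; the calibration is good to about 2 mm. A picture is of the moment at which its call begins. There is no depth.
- robot.hand_in(): hands the job in, once; it reports no verdict.
The state is a dict: "t": time; "joint_pos": joint angles; "dq": joint speeds; "effort": joint torques, N m; "ee_pos": TCP position; "orientation": TCP orientation; "force": force on the tool from outside, world axes, zero at the start; "torque": the same for the moment, N m; "finger_gap": finger opening in m.
Only numpy, scipy, OpenCV 4.12 (cv2) and the standard library are available. Lean on these libraries where they do the work, as an engineer would, in place of code of your own. Each camera call takes 0.05 s, during which the arm holds its last target.

## Working session

There is one attempt and no reset: what is moved stays moved. The work goes in short steps, Python scripts to look and compute and a tool call to move; the robot and the scene stay as the last step left them, time stands still between calls to the robot, and variables do not carry over. Pictures are saved under pics/ and viewed, and the job is handed in when it is done.

Besides the shell and the picture viewer there is one more tool, called after "Emit:" as name(argument=value, ...), one argument or row to a line, values as JSON. drive_tool: Moves the arm, as the interface text tells. Its arguments: {"type":"object","properties":{"steps":{"type":"array","items":{"type":"array","items":{"type":"array","items":{"type":"number"}}}},"force":{"type":"number"}},"required":["steps"]}

```bash
mkdir -p pics
python3 - <<'E'
from workcell import robot
import cv2,numpy as np
s=robot.sense();print(s)
for n in("side","top"):
    c=robot.read_camera(n);cv2.imwrite(f"pics/{n}0.png",cv2.resize(c["img"][:,:,::-1],(768,576)))
    cv2.imwrite(f"{n}0raw.png",c["img"][:,:,::-1])
    np.savez(f"{n}0.npz",**c)
    print(n,c["fx"],c["fy"],c["cx"],c["cy"],c["R"],c["t"],-np.array(c["R"]).T@np.array(c["t"]))
E
```

```text
{'t': 0.0, 'joint_pos': array([-1.06539323e+00,  3.85524518e-01,  6.62278271e-03, -4.90426230e-04,
       -1.19397679e+00, -2.58569003e-01]), 'dq': array([-1.55092125e-05, -3.11438598e-04, -3.41048074e-04, -1.30104263e-04,
        2.40412782e-04, -4.15237757e-05]), 'effort': array([ 8.24392864e-04, -3.92287266e+01,  1.88404316e+01,  4.18590099e+00,
       -4.44323858e-03, -2.53357399e-06]), 'ee_pos': array([ 0.15257932, -0.6055393 ,  0.25224094]), 'orientation': array([-1.76596876e-04, -1.23014127e-01,  9.92404347e-01,  1.05102303e-03]), 'force': array([-0.40438225, -0.32138796,  0.50917804]), 'torque': array([-0.01360832,  0.06574758,  0.04915157]), 'finger_gap': 0.08528559134492283}
side 429.5782618265031 429.5782618265031 252.75808220128326 194.36228529602718 [[-9.99484313e-01  3.21106611e-02 -1.16019779e-04]
 [ 2.39343066e-02  7.42566674e-01 -6.69344368e-01]
 [-2.14069377e-02 -6.69001973e-01 -7.42952289e-01]] [0.52938907 0.06847119 1.10276085] [0.55108399 0.66990573 0.86519092]
top 482.0276494229457 482.0276494229457 246.05987960936955 186.43231464194827 [[-1.28891569e-02 -9.99915558e-01 -1.65707676e-03]
 [-9.94838956e-01  1.29904865e-02 -1.00631504e-01]
 [ 1.00644532e-01  3.51469265e-04 -9.94922386e-01]] [0.02464508 0.50793386 1.52025224] [0.35262497 0.01751037 1.56368797]
```

View pics/side0.png

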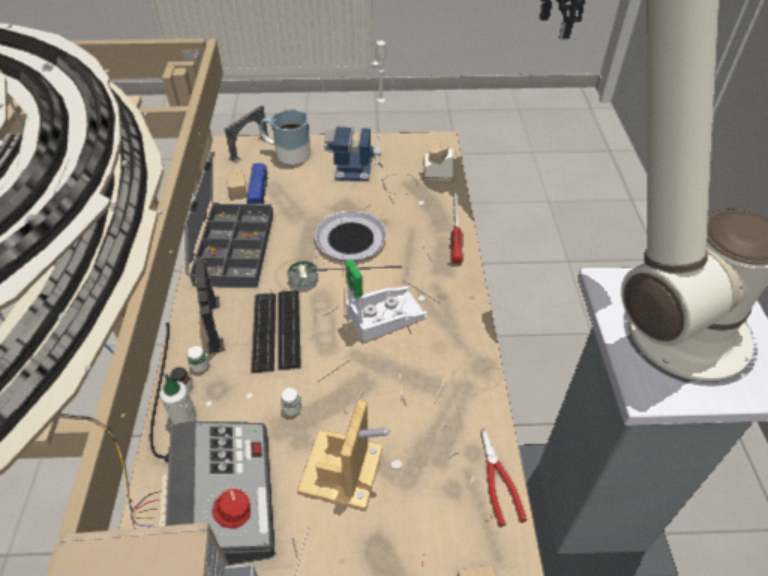

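View pics/top0.png

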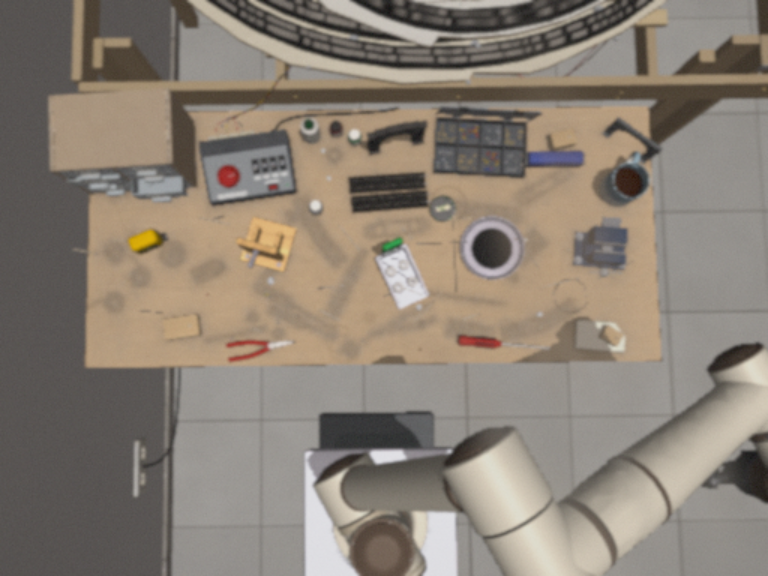

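The side view shows the scoop at about (380,300) and the stand at (345,460). The dish is at (350,237), on the robot's right, and the pliers and screwdriver are at the front. The next step is zoomed crops.

```bash
cat > h.py <<'E'
import numpy as np,cv2
def load(n): return dict(np.load(n))
def ray(c,u,v):
    R=np.array(c["R"]);t=np.array(c["t"])
    d=R.T@np.array([(u-c["cx"])/c["fx"],(v-c["cy"])/c["fy"],1.]);return -R.T@t,d
def onz(c,u,v,z):
    o,d=ray(c,u,v);return o+d*(z-o[2])/d[2]
def proj(c,X):
    p=np.array(c["R"])@np.array(X)+np.array(c["t"]);return np.array([c["fx"]*p[0]/p[2]+c["cx"],c["fy"]*p[1]/p[2]+c["cy"]])
def tri(c1,p1,c2,p2):
    o1,d1=ray(c1,*p1);o2,d2=ray(c2,*p2);d1/=np.linalg.norm(d1);d2/=np.linalg.norm(d2)
    A=np.stack([d1,-d2],1);s=np.linalg.lstsq(A,o2-o1,rcond=None)[0]
    a=o1+d1*s[0];b=o2+d2*s[1];return (a+b)/2,np.linalg.norm(a-b)
def crop(c,u0,v0,w,h,k,fn):
    im=c["img"][v0:v0+h,u0:u0+w,::-1];cv2.imwrite(fn,cv2.resize(im,None,fx=k,fy=k,interpolation=cv2.INTER_CUBIC))
E
python3 - <<'E'
from h import *
s=load("side0.npz");t=load("top0.npz")
crop(s,190,260,80,80,7,"pics/s_stand.png")
crop(s,205,165,90,70,8,"pics/s_scoop.png")
crop(t,145,135,60,50,10,"pics/t_stand.png")
crop(t,240,150,60,60,9,"pics/t_scoop.png")
for n,c in(("side",s),("top",t)):
    hsv=cv2.cvtColor(c["img"],cv2.COLOR_RGB2HSV)
    m=cv2.inRange(hsv,(55,120,60),(80,255,255))
    k,l,st,ce=cv2.connectedComponentsWithStats(m)
    print(n,[(st[i].tolist(),ce[i].round(2).tolist()) for i in range(1,k) if st[i][4]>15])
E
```

```text
side [([230, 174, 11, 24, 143], [235.97, 185.05])]
top [([256, 159, 12, 8, 47], [261.21, 162.6])]
```

View pics/s_stand.png

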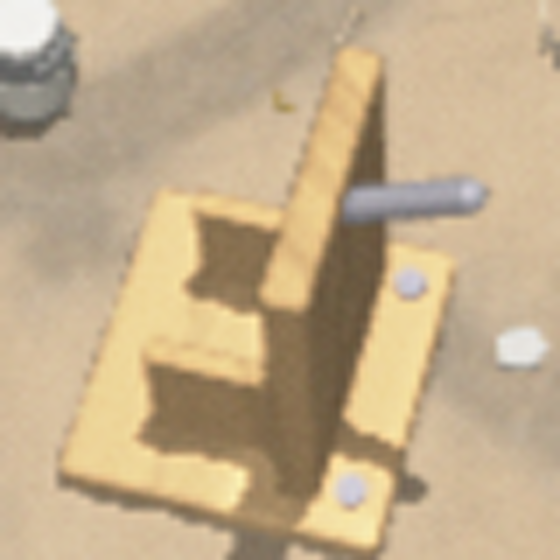

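View pics/s_scoop.png

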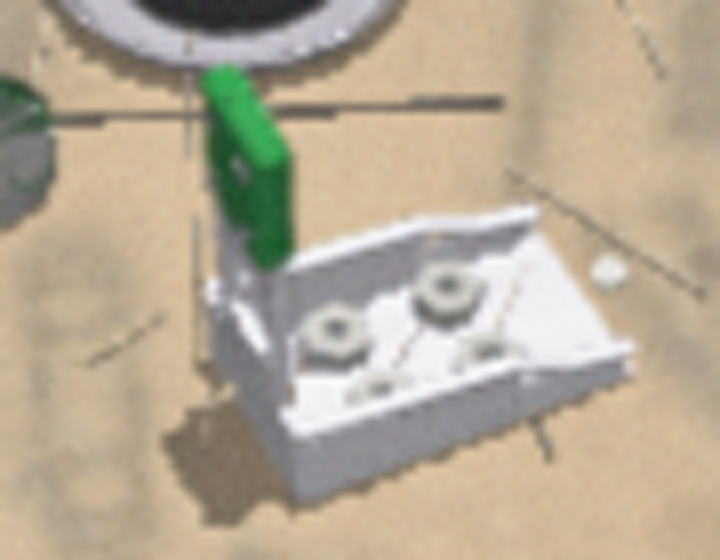

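View pics/t_stand.png

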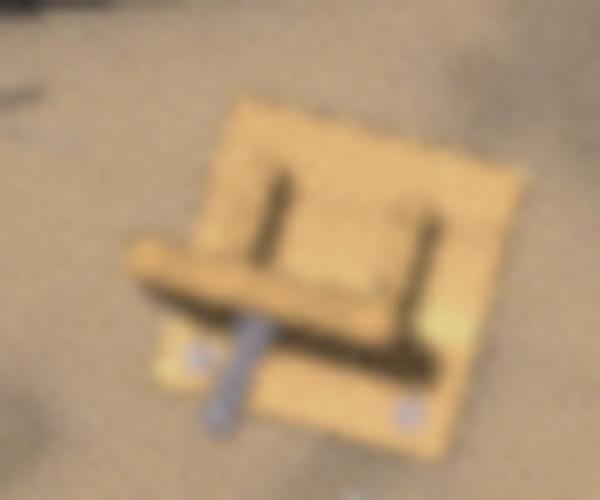

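View pics/t_scoop.png

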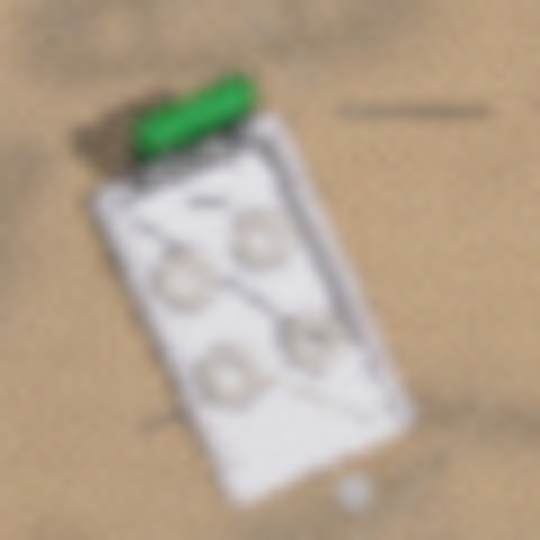

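```bash
cat > m.py <<'E'
from h import *
s=load("side0.npz");t=load("top0.npz")
C=lambda u0,v0,k:(lambda x,y:(u0+(x+.5)/k-.5,v0+(y+.5)/k-.5))
ss=C(190,260,7);sc=C(205,165,8);ts=C(145,135,10);tc=C(240,150,9)
p=lambda *a:print(*[x.round(4) if hasattr(x,'round') else x for x in a])
F=[onz(s,*ss(*q),.012) for q in[(165,190),(452,258),(375,548),(65,470)]]
G=[onz(t,*ts(*q),.012) for q in[(528,178),(445,455),(152,378),(243,98)]]  # right-back,right-front,left-front,left-back
for a in F:p("side foot",a)
for a in G:p("top foot",a)
for X in(F,G):
    c=np.mean(X,0);d=(X[1]-X[0])+(X[2]-X[3]);d2=X[2]-X[1]+X[3]-X[0]
    p("centre",c,"yaw of -x",np.degrees(np.arctan2(d[1],d[0])),np.degrees(np.arctan2(d2[1],d2[0]))-90, np.linalg.norm(d)/2,np.linalg.norm(d2)/2)
p("bar top s",onz(s,*ss(355,50),.133),onz(s,*ss(285,290),.133))
p("peg tip round", *tri(s,ss(483,193),t,ts(213,428)))
p("peg root", *tri(s,ss(347,207),t,ts(262,328)), onz(s,*ss(347,207),.1175),onz(t,*ts(262,328),.1175))
p("tip onz", onz(s,*ss(474,193),.1375),onz(t,*ts(218,418),.1375))
p("grip top s",onz(s,*sc(248,115),.147),onz(t,*tc(196,104),.147))
p("grip ends s",onz(s,*sc(220,74),.147),onz(s,*sc(276,158),.147), "t",onz(t,*tc(140,130),.147),onz(t,*tc(248,85),.147))
p("lip s",onz(s,*sc(540,212),.015),onz(s,*sc(632,352),.015),"bottom",onz(s,*sc(628,375),.0))
p("lip t L",onz(t,*tc(235,503),.008),"R",onz(t,*tc(412,425),.008))
p("back t L",onz(t,*tc(97,200),.028),"R",onz(t,*tc(278,117),.028))
p("back s L top",onz(s,*sc(288,425),.028),"bot",onz(s,*sc(298,505),0),"R top",onz(s,*sc(210,290),.028))
hs=cv2.cvtColor(t["img"],cv2.COLOR_RGB2HSV)
E
python3 m.py
python3 - <<'E'
from h import *
s=load("side0.npz");t=load("top0.npz")
crop(s,200,130,70,50,10,"pics/s_dish.png");crop(t,300,135,60,60,9,"pics/t_dish.png")
E
```

```text
side foot [0.6241 0.177  0.012 ]
side foot [0.5332 0.2041 0.012 ]
side foot [0.559  0.2977 0.012 ]
side foot [0.6512 0.2706 0.012 ]
top foot [0.6233 0.1754 0.012 ]
top foot [0.5328 0.2025 0.012 ]
top foot [0.5592 0.2976 0.012 ]
top foot [0.651  0.2684 0.012 ]
centre [0.5919 0.2373 0.012 ] yaw of -x 163.5258 -15.7865 0.0955 0.0972
centre [0.5916 0.236  0.012 ] yaw of -x 162.812 -16.0393 0.0954 0.0979
bar top s [0.561  0.2037 0.133 ] [0.5807 0.2782 0.133 ]
peg tip round [0.5267 0.2559 0.1421] 0.0002
peg root [0.5621 0.2451 0.1169] 0.0041 [0.5641 0.245  0.1175] [0.56   0.2453 0.1175]
tip onz [0.5291 0.2532 0.1375] [0.5302 0.2552 0.1375]
grip top s [ 0.5688 -0.0263  0.147 ] [ 0.5709 -0.0283  0.147 ]
grip ends s [ 0.5769 -0.0434  0.147 ] [ 0.5609 -0.0089  0.147 ] t [ 0.5625 -0.0097  0.147 ] [ 0.577  -0.0456  0.147 ]
lip s [ 0.4744 -0.1059  0.015 ] [ 0.4485 -0.0437  0.015 ] bottom [ 0.4488 -0.0465  0.    ]
lip t L [ 0.4474 -0.0445  0.008 ] R [ 0.4747 -0.1086  0.008 ]
back t L [0.5551 0.0037 0.028 ] R [ 0.5842 -0.0614  0.028 ]
back s L top [ 0.56   -0.0065  0.028 ] bot [0.5575 0.0035 0.    ] R top [ 0.5845 -0.0633  0.028 ]
```

View pics/t_dish.png

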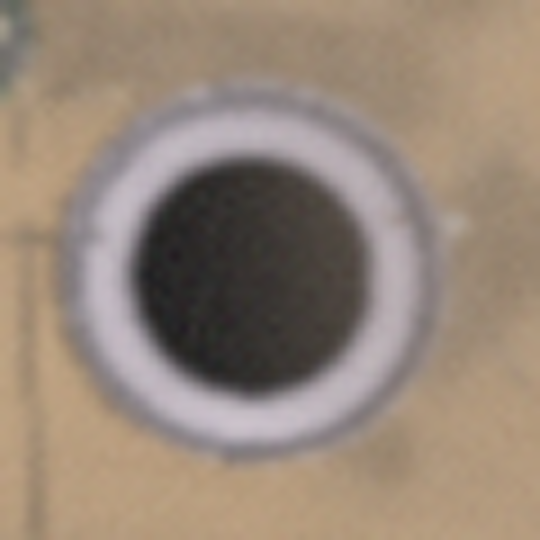

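View pics/s_dish.png

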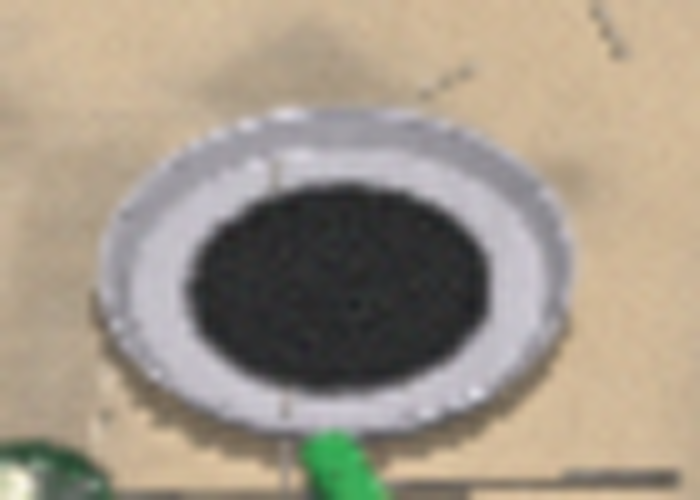

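The top and side views agree to about 2 mm on each of these:

| Item | Position (m) | Heading |
|---|---|---|
| Scoop grip | (0.570, -0.028) | scoop +x at about 24° |
| Peg root | (0.563, 0.245) | stand +x at about -16.5° |

The light dish floor is centred near (250,275) in the top crop. I'll turn the tool 100° first so the jaws open along the scoop's x.

Run:
```python
from m import *
td=C(300,135,9);sd=C(200,130,10)
p("dish",onz(t,*td(251,274),.004),onz(t,*td(253,268),.014),onz(s,*sd(338,285),.004), onz(s,*sd(336,270),.014))
p("r",onz(t,*td(66,268),.014)[1]-onz(t,*td(440,268),.014)[1])
p("tin",onz(t,(443)/1.5,(208)/1.5,.023),"blk tray",onz(t,437/1.5,174/1.5,.02),onz(s,225/1.5,285/1.5,.02))
```

```text
side foot [0.6241 0.177  0.012 ]
side foot [0.5332 0.2041 0.012 ]
side foot [0.559  0.2977 0.012 ]
side foot [0.6512 0.2706 0.012 ]
top foot [0.6233 0.1754 0.012 ]
top foot [0.5328 0.2025 0.012 ]
top foot [0.5592 0.2976 0.012 ]
top foot [0.651  0.2684 0.012 ]
centre [0.5919 0.2373 0.012 ] yaw of -x 163.5258 -15.7865 0.0955 0.0972
centre [0.5916 0.236  0.012 ] yaw of -x 162.812 -16.0393 0.0954 0.0979
bar top s [0.561  0.2037 0.133 ] [0.5807 0.2782 0.133 ]
peg tip round [0.5267 0.2559 0.1421] 0.0002
peg root [0.5621 0.2451 0.1169] 0.0041 [0.5641 0.245  0.1175] [0.56   0.2453 0.1175]
tip onz [0.5291 0.2532 0.1375] [0.5302 0.2552 0.1375]
grip top s [ 0.5688 -0.0263  0.147 ] [ 0.5709 -0.0283  0.147 ]
grip ends s [ 0.5769 -0.0434  0.147 ] [ 0.5609 -0.0089  0.147 ] t [ 0.5625 -0.0097  0.147 ] [ 0.577  -0.0456  0.147 ]
lip s [ 0.4744 -0.1059  0.015 ] [ 0.4485 -0.0437  0.015 ] bottom [ 0.4488 -0.0465  0.    ]
lip t L [ 0.4474 -0.0445  0.008 ] R [ 0.4747 -0.1086  0.008 ]
back t L [0.5551 0.0037 0.028 ] R [ 0.5842 -0.0614  0.028 ]
back s L top [ 0.56   -0.0065  0.028 ] bot [0.5575 0.0035 0.    ] R top [ 0.5845 -0.0633  0.028 ]
dish [ 0.5773 -0.2486  0.004 ] [ 0.578  -0.2477  0.014 ] [ 0.5783 -0.2501  0.004 ] [ 0.5786 -0.2457  0.014 ]
r 0.1348
tin [ 0.6621 -0.1438  0.023 ] blk tray [ 0.7381 -0.1328  0.02  ] [ 0.8007 -0.1157  0.02  ]
```

Emit:
drive_tool(
  steps=[
    [[0,0,0,0,0,-7,1],[0,0,0,0,0,-7,1],[0,0,0,0,0,-7,1],[0,0,0,0,0,-7,1],[0,0,0,0,0,-7,1],[0,0,0,0,0,-7,1],[0,0,0,0,0,-7,1],[0,0,0,0,0,-7,1],[0,0,0,0,0,-7,1],[0,0,0,0,0,-7,1]],
  ],
)

```text
t: 0.93
ee_pos: [0.1518, -0.6024, 0.2455]
orientation: [0.003, -0.681, 0.732, 0.007]
force: [-0.6, -0.1, 0.1]
finger_gap: 0.0855
```

```bash
cat > g.py <<'E'
from h import *
from scipy.spatial.transform import Rotation as Ro
def tool_R(heading,tilt=0):
    """scoop x heading deg; tilt lip-down deg. tool axes = -Ys,-Xs,-Zs"""
    Rs=Ro.from_euler('z',heading,degrees=True)*Ro.from_euler('y',-tilt,degrees=True)
    # lip (-x) must go down: rotate about y by -tilt: -x -> (-c,0,-s)
    M=Rs.as_matrix();return Ro.from_matrix(np.stack([-M[:,1],-M[:,0],-M[:,2]],1))
def cur(s):
    q=s["orientation"];return np.array(s["ee_pos"]),Ro.from_quat([q[1],q[2],q[3],q[0]])
def need(s,pos,heading,tilt=0):
    P,R=cur(s);T=tool_R(heading,tilt)
    dr=(R.inv()*T).as_rotvec(degrees=True)
    print("t",round(s["t"],2),"shift in tool mm",(R.inv().apply(np.array(pos)-P)*1000).round(1),"turn",dr.round(2),"gap",round(s["finger_gap"],4),"F",np.round(s["force"],1),"q",np.round(s["joint_pos"],2))
E
python3 -c "
from g import *
print((tool_R(24,0).apply([0,1,0])),tool_R(24,20).apply([[0,1,0],[0,0,1]]))"
```

```text
[-0.91354546 -0.40673664  0.        ] [[-0.85845193 -0.38220742 -0.34202014]
 [ 0.31245095  0.13911212 -0.93969262]]
```

Emit:
drive_tool(
  steps=[
    [[0,0,0,0,0,-7,1],[0,0,0,0,0,-7,1],[0,0,0,0,0,-7,1],[0,0,0,0,0,-7,1],[-0.02,-0.0345,0,0,0,0,1],[-0.02,-0.0345,0,0,0,0,1],[-0.02,-0.0345,0,0,0,0,1],[-0.02,-0.0345,0,0,0,0,1],[-0.02,-0.0345,0,0,0,0,1],[-0.02,-0.0345,0,0,0,0,1]],
  ],
)

```text
t: 1.77
ee_pos: [0.289, -0.4029, 0.2399]
orientation: [-0.008, 0.839, -0.545, -0.012]
force: [1.1, 0.5, 0.1]
finger_gap: 0.0855
```

```bash
python3 -c "
from g import *
from workcell import robot
need(robot.sense(),(.570,-.0278,.20),24)"
```

```text
t 1.77 shift in tool mm [-227.1 -409.3   46.5] turn [-0.01  1.64  0.01] gap 0.0855 F [1.1 0.5 0.1] q [-0.63  0.19 -0.3  -0.02 -1.11  1.06]
```

Emit:
drive_tool(
  steps=[
    [[-0.02,-0.036,0,0,0.2,0,1],[-0.02,-0.036,0,0,0.2,0,1],[-0.02,-0.036,0,0,0.2,0,1],[-0.02,-0.036,0,0,0.2,0,1],[-0.02,-0.036,0,0,0.2,0,1],[-0.02,-0.036,0,0,0.2,0,1],[-0.02,-0.036,0,0,0.2,0,1],[-0.02,-0.036,0,0,0.2,0,1],[-0.02,-0.036,0,0,0,0,1],[-0.02,-0.036,0,0,0,0,1]],
  ],
)

```text
t: 2.6
ee_pos: [0.5336, -0.0653, 0.2414]
orientation: [-0.0, 0.839, -0.544, -0.001]
force: [0.4, -0.5, -0.2]
finger_gap: 0.0855
```

```bash
python3 -c "
from g import *
from workcell import robot
need(robot.sense(),(.570,-.0278,.127),24)"
```

```text
t 2.6 shift in tool mm [-19.1 -48.6 114.4] turn [0.06 0.14 0.03] gap 0.0855 F [ 0.4 -0.5 -0.2] q [ 0.18  0.25 -0.22 -0.   -1.1   0.24]
```

Emit:
drive_tool(
  steps=[
    [[-0.01,-0.024,0,0,0,0,1],[-0.009,-0.024,0,0,0,0,1],[0,0,0.02,0,0,0,1],[0,0,0.02,0,0,0,1],[0,0,0,0,0,0,1]],
  ],
)

```text
t: 3.02
ee_pos: [0.5757, -0.0173, 0.1982]
orientation: [-0.001, 0.842, -0.54, -0.001]
force: [0.2, -0.5, -0.4]
finger_gap: 0.0855
```

```bash
python3 -c "
from g import *
from workcell import robot
need(robot.sense(),(.570,-.0278,.127),24)
for n in('side','top'):
    c=robot.read_camera(n);np.savez(n+'1.npz',**c)
crop(load('side1.npz'),200,130,100,80,7,'pics/s1.png')
crop(load('top1.npz'),225,120,80,80,7,'pics/t1.png')
"
```

```text
t 3.02 shift in tool mm [ 7.4  9.6 71.2] turn [0.01 0.17 0.67] gap 0.0855 F [ 0.2 -0.5 -0.4] q [ 0.25  0.35 -0.19 -0.   -1.03  0.18]
```

View pics/s1.png

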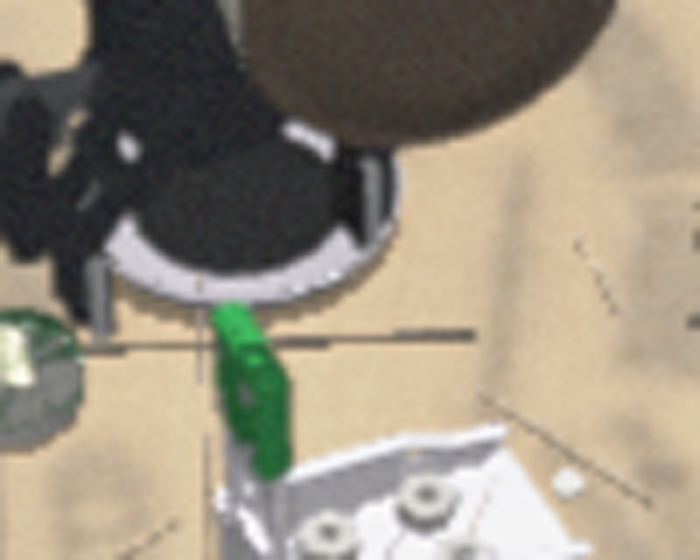

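The side view shows both open fingers, at crop (100,300) and (370,200), either side of the grip and higher than it. The arm overshot about 10 mm, so I'll correct that and go down.

Emit:
drive_tool(
  steps=[
    [[0.007,0.0095,0,0,0,0.6,1],[0,0,0.015,0,0,0,1],[0,0,0.018,0,0,0,1],[0,0,0.015,0,0,0,1],[0,0,0,0,0,0,1]],
  ],
)

```text
t: 3.53
ee_pos: [0.573, -0.0326, 0.1607]
orientation: [-0.006, 0.838, -0.546, 0.006]
force: [-0.5, -0.7, -0.8]
finger_gap: 0.0856
```

```bash
python3 -c "
from g import *
from workcell import robot
need(robot.sense(),(.570,-.0278,.127),24)"
```

```text
t 3.53 shift in tool mm [-5.7  1.4 33.7] turn [-0.99 -0.24 -0.19] gap 0.0856 F [-0.5 -0.7 -0.8] q [ 0.23  0.37 -0.26  0.   -0.92  0.19]
```

Emit:
drive_tool(
  steps=[
    [[-0.003,0.001,0.015,-0.5,0,0,1],[0,0,0.012,0,0,0,1],[0,0,0,0,0,0,1],[0,0,0,0,0,0,1]],
  ],
)

```text
t: 3.87
ee_pos: [0.5729, -0.0335, 0.1403]
orientation: [-0.005, 0.837, -0.547, 0.008]
force: [0.0, 0.1, 0.8]
finger_gap: 0.0852
```

```bash
python3 -c "
from g import *
from workcell import robot
need(robot.sense(),(.570,-.0278,.127),24)"
```

```text
t 3.87 shift in tool mm [-6.5  0.6 13.2] turn [-0.98 -0.46 -0.39] gap 0.0852 F [0.  0.1 0.8] q [ 0.23  0.4  -0.29  0.01 -0.87  0.18]
```

Emit:
drive_tool(
  steps=[
    [[-0.007,0,0.01,-1,-0.5,-0.4,1],[-0.002,0,0.006,-0.4,0,0,1],[0,0,0,0,0,0,1]],
  ],
)

```text
t: 4.12
ee_pos: [0.5708, -0.0253, 0.1273]
orientation: [0.001, 0.839, -0.545, -0.001]
force: [0.5, -0.1, 0.3]
finger_gap: 0.0855
```

```bash
python3 -c "
from g import *
from workcell import robot
need(robot.sense(),(.570,-.0278,.127),24)"
```

```text
t 4.12 shift in tool mm [1.9 1.8 0.3] turn [ 0.15 -0.02 -0.02] gap 0.0855 F [ 0.5 -0.1  0.3] q [ 0.24  0.42 -0.29  0.   -0.87  0.18]
```

Emit:
drive_tool(
  steps=[
    [[0,0.001,0,0,0,0,0],[0,0,0,0,0,0,0],[0,0,0,0,0,0,0],[0,0,0,0,0,0,0],[0,0,0,0,0,0,0],[0,0,0,0,0,0,0],[0,0,0,0,0,0,0],[0,0,0,0,0,0,0]],
  ],
  force=70,
)

```text
t: 4.78
ee_pos: [0.5698, -0.0255, 0.1284]
orientation: [0.002, 0.839, -0.544, -0.001]
force: [-0.8, 0.3, -0.8]
finger_gap: 0.0133
```

```bash
python3 -c "
from g import *
from workcell import robot
need(robot.sense(),(.570,-.0278,.127),24)"
```

```text
t 4.78 shift in tool mm [2.1 0.7 1.4] turn [ 0.19 -0.05  0.05] gap 0.0133 F [-0.8  0.3 -0.8] q [ 0.24  0.41 -0.29  0.   -0.87  0.18]
```

Emit:
drive_tool(
  steps=[
    [[0,0,-0.006,0,0,0,0],[0,0,-0.012,0,0,0,0],[0,0,-0.015,0,0,0,0],[0,0,-0.015,0,0,0,0],[0,0,-0.01,0,0,-1,0],[0,0,-0.005,0,0,-2,0],[0,0,0,0,0,-4,0],[0,0,0,0,0,-5,0],[0,0,0,0,0,-5,0],[0,0,0,0,0,-5,0]],
  ],
)

```text
t: 5.62
ee_pos: [0.5679, -0.0248, 0.1924]
orientation: [0.001, 0.931, -0.366, -0.004]
force: [-0.5, 0.0, -3.2]
finger_gap: 0.0132
```

```bash
python3 -c "
from g import *
from workcell import robot
need(robot.sense(),(.576,-.110,.19),90)
for n in('side',):
    c=robot.read_camera(n);np.savez(n+'2.npz',**c)
crop(load('side2.npz'),200,120,110,100,6,'pics/s2.png')
"
```

```text
t 5.62 shift in tool mm [64.  56.8  2.3] turn [  0.11   0.46 -42.94] gap 0.0132 F [-0.5  0.  -3.2] q [ 0.24  0.34 -0.22 -0.   -1.02  0.58]
```

View pics/s2.png

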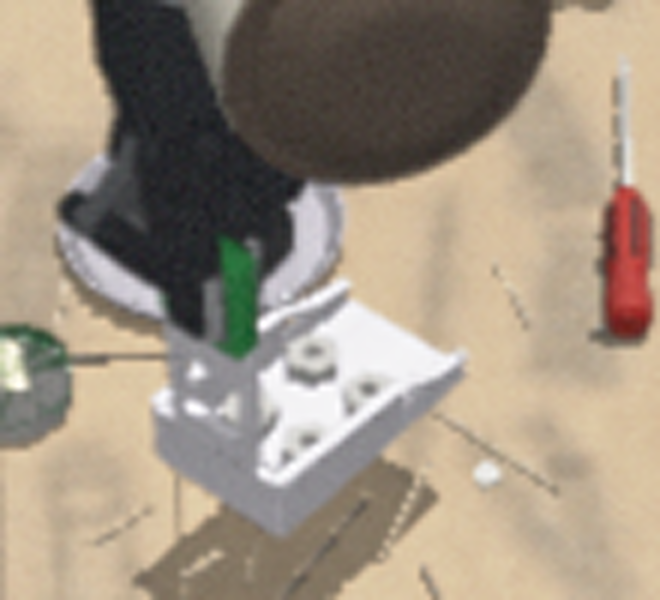

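The scoop is lifted and level at crop (300,420), with all four nuts inside. I'll finish the turn and move to the dish.

Emit:
drive_tool(
  steps=[
    [[0,0,0,0,0,-4.5,0],[0,0,0,0,0,-5,0],[0,0,0,0,0,-5,0],[0,0,0,0,0,-5,0],[0,0,0,0,0,-5,0],[0,0,0,0,0,-5,0],[0,0,0,0,0,-5,0],[0,0,0,0,0,-5,0],[0,0,0,0,0,-2,0],[0,0,0,0,0,0,0]],
  ],
)

```text
t: 6.5
ee_pos: [0.5652, -0.0242, 0.1901]
orientation: [-0.002, 1.0, -0.001, -0.007]
force: [0.3, 0.3, -3.3]
finger_gap: 0.0128
```

```bash
python3 -c "
from g import *
from workcell import robot
need(robot.sense(),(.576,-.110,.19),90)"
```

```text
t 6.5 shift in tool mm [11.  85.7 -0.4] turn [-0.21  0.86 -0.08] gap 0.0128 F [ 0.3  0.3 -3.3] q [ 0.24  0.35 -0.22 -0.01 -1.02  1.33]
```

Emit:
drive_tool(
  steps=[
    [[0.002,0.008,0,0,0.3,0,0],[0.002,0.015,0,0,0.3,0,0],[0.002,0.018,0,0,0.3,0,0],[0.002,0.018,0,0,0,0,0],[0.001,0.012,0,0,0,0,0],[0.001,0.006,0,0,0,0,0],[0,0.002,0,0,0,0,0],[0,0,0,0,0,0,0]],
  ],
)

```text
t: 7.17
ee_pos: [0.5745, -0.1083, 0.1885]
orientation: [-0.002, 1.0, -0.006, -0.0]
force: [-0.3, 0.9, -2.6]
finger_gap: 0.0132
```

```bash
python3 -c "
from g import *
from workcell import robot
need(robot.sense(),(.576,-.110,.152),90)"
```

```text
t 7.17 shift in tool mm [ 1.5  1.8 36.5] turn [-0.24  0.03 -0.7 ] gap 0.0132 F [-0.3  0.9 -2.6] q [ 0.09  0.37 -0.18 -0.   -1.02  1.47]
```

Emit:
drive_tool(
  steps=[
    [[0,0,0.006,0,0,-0.5,0],[0,0,0.009,0,0,0,0],[0,0,0.009,0,0,0,0],[0,0,0.007,0,0,0,0],[0,0,0.003,0,0,0,0],[0,0,0,0,0,0,0]],
  ],
)

```text
t: 7.67
ee_pos: [0.5738, -0.1057, 0.15]
orientation: [-0.002, 1.0, -0.0, -0.001]
force: [-0.2, -0.2, -3.0]
finger_gap: 0.0133
```

```bash
python3 -c "
from g import *
from workcell import robot
need(robot.sense(),(.576,-.110,.152),90)
for n in('side','top'):
    c=robot.read_camera(n);np.savez(n+'3.npz',**c)
crop(load('side3.npz'),180,110,110,90,7,'pics/s3.png')
"
```

```text
t 7.67 shift in tool mm [ 2.2  4.3 -2.1] turn [-0.29  0.14 -0.04] gap 0.0133 F [-0.2 -0.2 -3. ] q [ 0.09  0.41 -0.23 -0.01 -0.93  1.48]
```

View pics/s3.png

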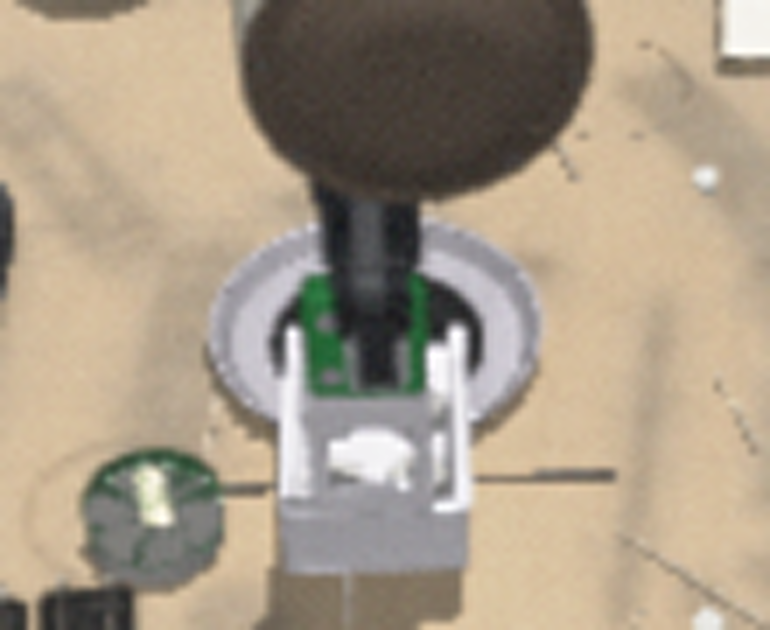

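The scoop is level over the dish. Its lip is computed at (0.576, -0.224), about 18 mm above the dish floor. I'll start tipping about the lip.

```bash
cat > lip.py <<'E'
from g import *
from workcell import robot
def rep(target=(.577,-.226,.024),heading=90,tilt=None,L=(.002,.118,.1284)):
    s=robot.sense();P,R=cur(s);lip=P+R.apply(L)
    y=R.apply([0,1,0]);print("t",round(s["t"],2),"lip",lip.round(4),"tilt",np.degrees(np.arcsin(-y[2])).round(2),"lip corr in tool mm",(R.inv().apply(np.array(target)-lip)*1000).round(1),"gap",round(s["finger_gap"],4),"F",np.round(s["force"],1),"q",np.round(s["joint_pos"],2))
    if tilt is not None:
        T=tool_R(heading,tilt);print("turn to tilt",(R.inv()*T).as_rotvec(degrees=True).round(2))
    return s
E
echo
```

```text
(no output)
```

Emit:
drive_tool(
  steps=[
    [[0,0.0023,-0.003,1,0,0,0],[0,0.0069,-0.006,3,0,0,0],[0,0.0069,-0.006,3,0,0,0],[0,0.0069,-0.006,3,0,0,0],[0,0.0069,-0.006,3,0,0,0],[0,0.0069,-0.006,3,0,0,0]],
  ],
)

```text
t: 8.27
ee_pos: [0.5754, -0.143, 0.182]
orientation: [-0.146, 0.989, 0.006, 0.0]
force: [-0.0, 0.5, -3.3]
finger_gap: 0.0131
```

```bash
python3 -c "
from lip import *
rep(tilt=20)"
```

```text
t 8.27 lip [ 0.5786 -0.2187  0.0249] tilt 16.83 lip corr in tool mm [-1.7  7.2 -1.2] gap 0.0131 F [-0.   0.5 -3.3] q [-0.12  0.44 -0.01 -0.32 -1.18  1.83]
turn to tilt [3.17 0.1  0.66]
```

Emit:
drive_tool(
  steps=[
    [[0,0.0065,-0.004,2,0,0.3,0],[0,0.0065,-0.004,2,0,0.3,0],[0,0.006,-0.004,2,0,0,0],[0,0.005,-0.004,2,0,0,0]],
  ],
)

```text
t: 8.6
ee_pos: [0.5778, -0.175, 0.1932]
orientation: [-0.216, 0.976, 0.001, 0.003]
force: [0.6, 0.1, -3.2]
finger_gap: 0.0133
```

```bash
python3 -c "
from lip import *
rep(tilt=28)"
```

```text
t 8.6 lip [ 0.5811 -0.2277  0.0269] tilt 25.0 lip corr in tool mm [-4.1 -0.3  3.4] gap 0.0133 F [ 0.6  0.1 -3.2] q [-0.24  0.48  0.11 -0.44 -1.32  1.95]
turn to tilt [ 3.   -0.35  0.24]
```

Emit:
drive_tool(
  steps=[
    [[-0.001,0.0034,-0.002,1.5,0,0,0],[-0.001,0.0036,-0.0025,1.5,0,0,0],[-0.001,0.0036,-0.0025,1.5,0,0,0],[0,0.0036,-0.0025,1.5,0,0,0],[0,0.0036,-0.0028,1.5,0,0,0],[0,0.0034,-0.003,1.5,0,0,0]],
  ],
)

```text
t: 9.1
ee_pos: [0.5759, -0.2053, 0.1988]
orientation: [-0.293, 0.956, 0.002, 0.006]
force: [-0.1, -0.0, -1.9]
finger_gap: 0.0131
```

```bash
python3 -c "
from lip import *
rep(tilt=34)
for n in('side','top'):
    c=robot.read_camera(n);np.savez(n+'4.npz',**c)
crop(load('side4.npz'),180,110,110,90,7,'pics/s4.png')
crop(load('top4.npz'),270,100,110,90,7,'pics/t4.png')
"
```

```text
t 9.1 lip [ 0.5802 -0.2309  0.0263] tilt 34.11 lip corr in tool mm [-3.2 -2.8  4.7] gap 0.0131 F [-0.1 -0.  -1.9] q [-0.36  0.54  0.21 -0.56 -1.48  2.06]
turn to tilt [-0.11 -0.61  0.46]
```

View pics/s4.png

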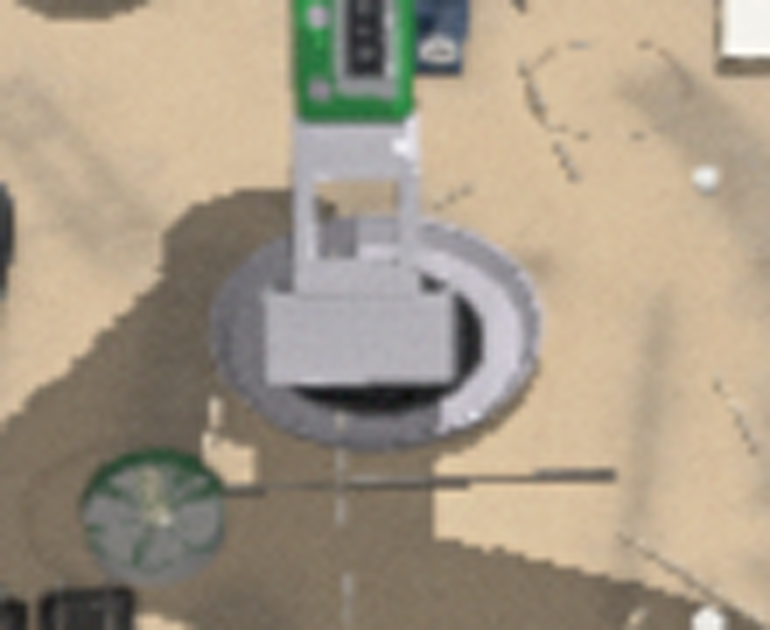

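View pics/t4.png

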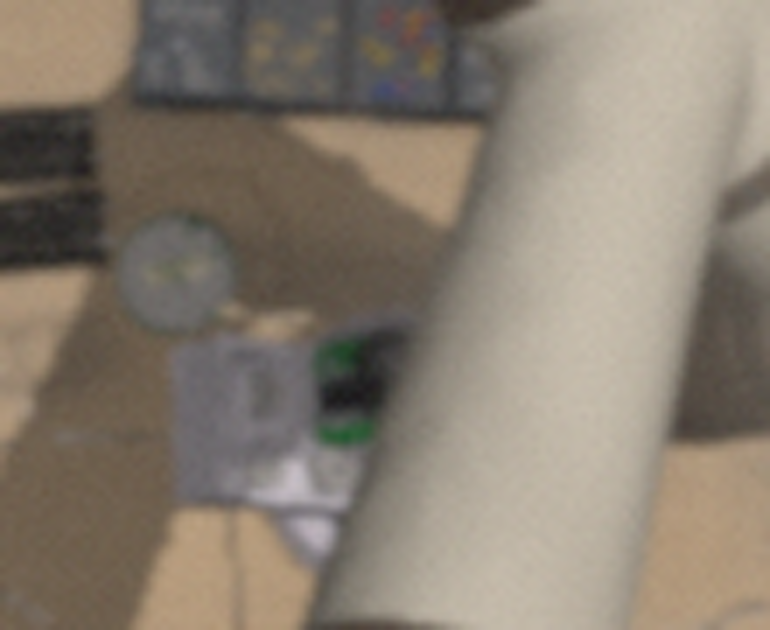

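At about 34° the wrist load has dropped, so nuts may be leaving, but the scoop hides them in both views. I'll continue slowly to about 46°.

Emit:
drive_tool(
  steps=[
    [[-0.001,0.0025,-0.002,1.5,0,0,0],[-0.001,0.003,-0.0025,1.5,0,0,0],[-0.001,0.003,-0.0025,1.5,0,0,0],[0,0.0034,-0.003,1.5,0,0,0],[0,0.0034,-0.003,1.5,0,0,0],[0,0.0034,-0.003,1.5,0,0,0],[0,0,0,0,0,0,0]],
  ],
)

```text
t: 9.78
ee_pos: [0.573, -0.2313, 0.2007]
orientation: [-0.371, 0.928, 0.004, 0.007]
force: [-0.1, 0.4, -2.8]
finger_gap: 0.0133
```

```bash
python3 -c "
from lip import *
rep(tilt=44)
for n in('side','top'):
    c=robot.read_camera(n);np.savez(n+'5.npz',**c)
crop(load('side5.npz'),180,90,110,90,7,'pics/s5.png')
crop(load('top5.npz'),270,100,110,90,7,'pics/t5.png')
"
```

```text
t 9.78 lip [ 0.5777 -0.2282  0.0264] tilt 43.59 lip corr in tool mm [-0.7  0.   3.3] gap 0.0133 F [-0.1  0.4 -2.8] q [-0.46  0.61  0.31 -0.67 -1.64  2.12]
turn to tilt [ 0.4  -0.54  0.75]
```

View pics/s5.png

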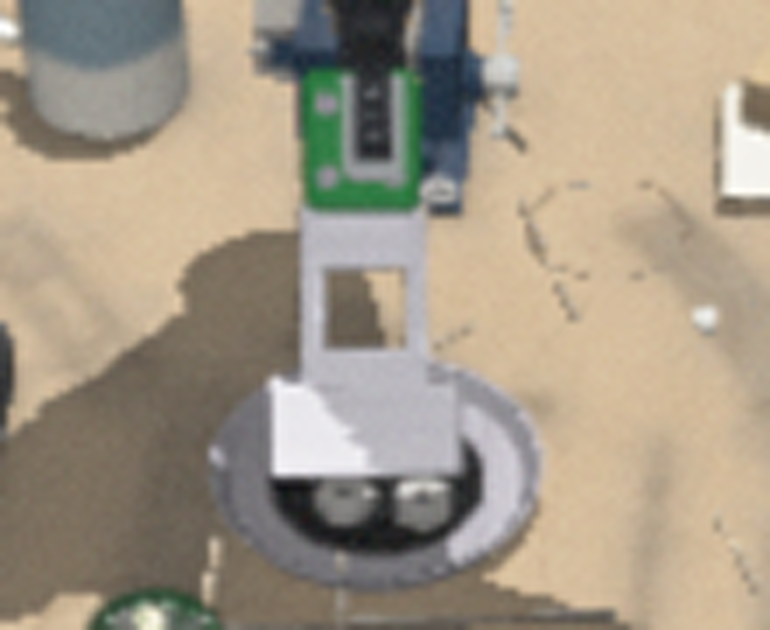

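View pics/t5.png

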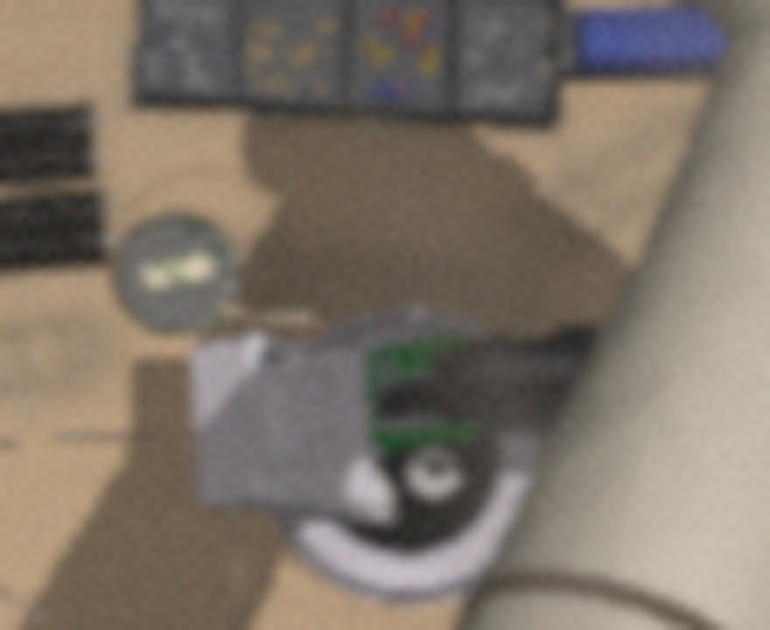

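Emit:
drive_tool(
  steps=[
    [[-0.001,0.0045,-0.0035,2,0,0,0],[0,0.005,-0.0035,2,0,0,0],[0,0.0046,-0.004,2,0,0,0],[0,0.0046,-0.004,2,0,0,0],[0,0.0046,-0.004,2,0,0,0],[0,0,0,0,0,0,0]],
  ],
)

```text
t: 10.38
ee_pos: [0.5737, -0.2568, 0.201]
orientation: [-0.451, 0.892, 0.01, 0.008]
force: [-0.1, 0.4, -2.8]
finger_gap: 0.0134
```

```bash
python3 -c "
from lip import *
rep(tilt=52)
for n in('side','top'):
    c=robot.read_camera(n);np.savez(n+'6.npz',**c)
crop(load('side6.npz'),180,90,110,90,7,'pics/s6.png')
crop(load('top6.npz'),270,100,110,90,7,'pics/t6.png')
s=load('side5.npz');t=load('top5.npz')
for x,y in((345,500),(420,503)):print(onz(s,180+x/7,90+y/7,.009))
print(onz(t,270+435/7,100+470/7,.014))
"
```

```text
t 10.38 lip [ 0.5792 -0.2232  0.0299] tilt 53.64 lip corr in tool mm [-2.4  6.4  1.3] gap 0.0134 F [-0.1  0.4 -2.8] q [-0.55  0.7   0.42 -0.79 -1.8   2.16]
turn to tilt [-1.67 -0.27  1.44]
[ 0.58991844 -0.23091885  0.009     ]
[ 0.55908043 -0.22813949  0.009     ]
[ 0.56862247 -0.26194003  0.014     ]
```

View pics/s6.png

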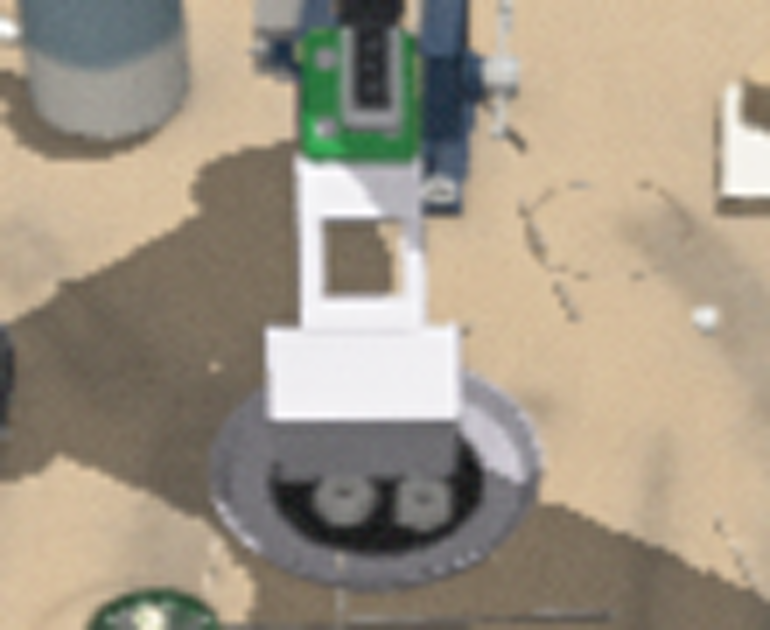

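View pics/t6.png

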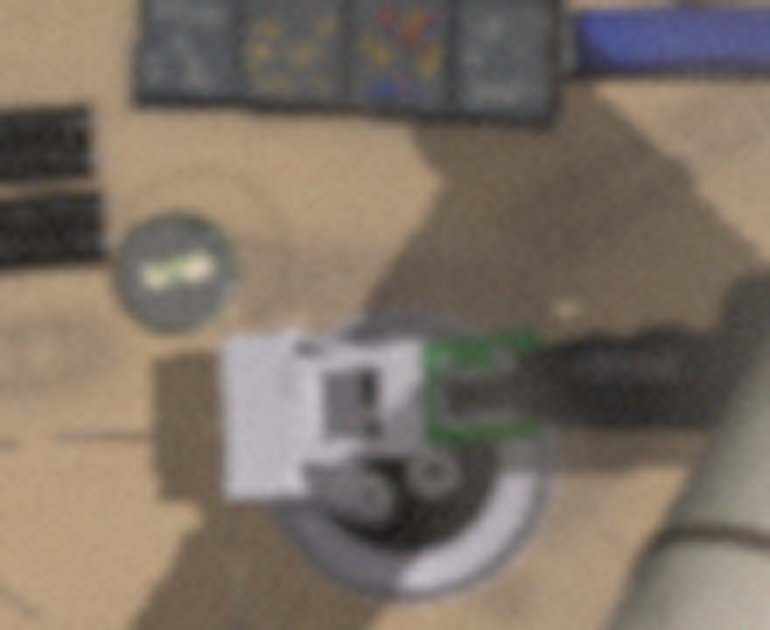

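Three nuts are clearly in the dish: side crop (345,500) and (420,500), and top crop (435,470). The fourth is hidden. I'll tilt back towards level with the lip still low, so I can look into the tray.

Emit:
drive_tool(
  steps=[
    [[0,0.001,0.003,-1,0,0.5,0],[0,-0.0045,0.0065,-3,0,0.4,0],[0,-0.0055,0.0065,-3,0,0.4,0],[0,-0.0055,0.0065,-3,0,0,0],[0,-0.0062,0.0064,-3,0,0,0],[0,-0.0064,0.0064,-3,0,0,0],[0,-0.0064,0.0064,-3,0,0,0],[0,-0.0064,0.0064,-3,0,0,0],[0,-0.0064,0.0064,-3,0,0,0]],
  ],
)

```text
t: 11.23
ee_pos: [0.5745, -0.1773, 0.196]
orientation: [-0.231, 0.973, 0.003, 0.008]
force: [-0.3, -0.5, -2.2]
finger_gap: 0.0136
```

```bash
python3 -c "
from lip import *
rep(tilt=10)
for n in('side','top'):
    c=robot.read_camera(n);np.savez(n+'7.npz',**c)
crop(load('side7.npz'),180,90,110,90,7,'pics/s7.png')
crop(load('top7.npz'),270,100,110,90,7,'pics/t7.png')
"
```

```text
t 11.23 lip [ 0.5793 -0.2251  0.0284] tilt 26.65 lip corr in tool mm [-2.4  2.8  3.5] gap 0.0136 F [-0.3 -0.5 -2.2] q [-0.26  0.48  0.11 -0.46 -1.34  1.98]
turn to tilt [-16.65  -0.84   0.4 ]
```

View pics/s7.png

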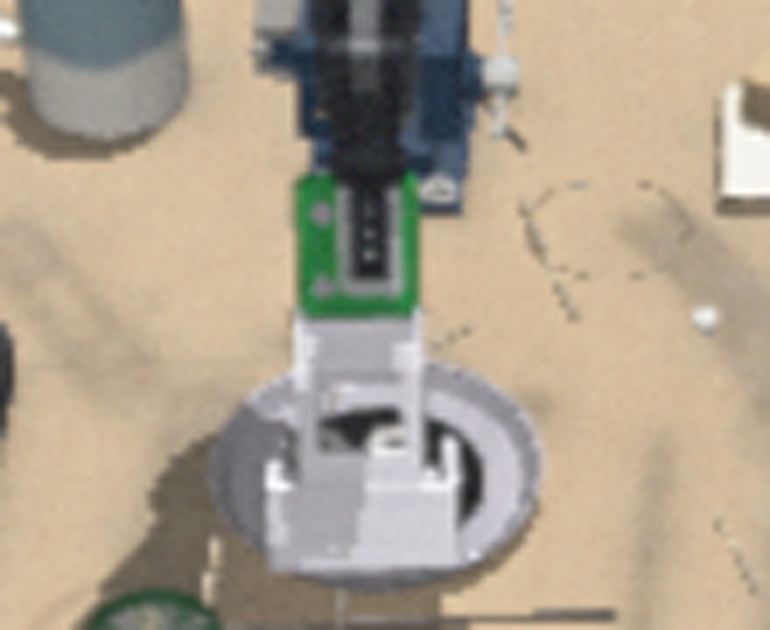

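View pics/t7.png

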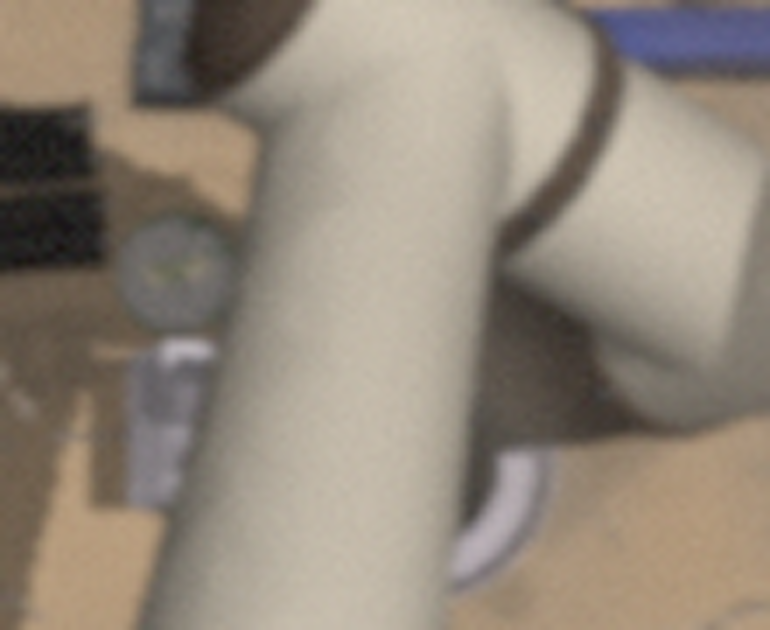

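```bash
python3 -c "
from h import *
s=load('side7.npz')
for x,y in((335,440),(390,438)):print(onz(s,180+x/7,90+y/7,.012))
"
```

```text
[ 0.59412462 -0.26421023  0.012     ]
[ 0.57112239 -0.26470321  0.012     ]
```

Emit:
drive_tool(
  steps=[
    [[0,-0.007,-0.007,0,0,0,0],[0,-0.007,-0.01,-2,0,0,0],[0,-0.01,-0.005,-4,0,0,0],[0,-0.012,0,-5,0,0,0],[0,-0.012,0,-5,0,0,0],[0,-0.012,0,-5,0,0,0],[0,-0.01,0,-4,0,0,0],[0,-0.01,0,-1,0,0,0]],
  ],
)

```text
t: 12.0
ee_pos: [0.5738, -0.1082, 0.2476]
orientation: [0.002, 1.0, -0.001, 0.013]
force: [-0.5, 1.1, -2.0]
finger_gap: 0.0133
```

```bash
python3 -c "
from lip import *
rep()
need(robot.sense(),(.576,-.08,.24),90)
for n in('side','top'):
    c=robot.read_camera(n);np.savez(n+'8.npz',**c)
crop(load('side8.npz'),180,90,110,90,7,'pics/s8.png')
"
```

```text
t 12.0 lip [ 0.5791 -0.2266  0.1197] tilt -0.19 lip corr in tool mm [-4.6 -0.9 95.6] gap 0.0133 F [-0.5  1.1 -2. ] q [ 0.09  0.31 -0.13  0.01 -1.11  1.47]
t 12.0 shift in tool mm [  1.9 -28.2   7.6] turn [ 0.2  -1.53 -0.08] gap 0.0133 F [-0.5  1.1 -2. ] q [ 0.09  0.31 -0.13  0.01 -1.11  1.47]
```

View pics/s8.png

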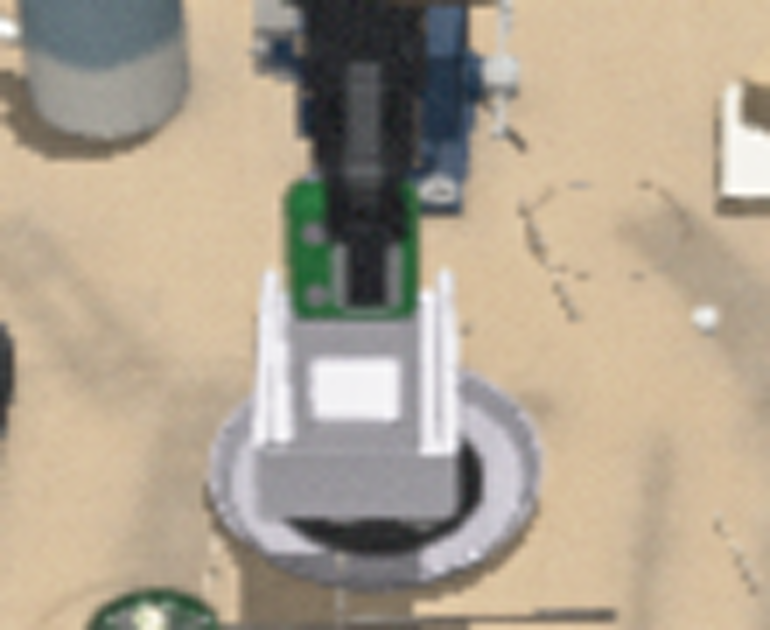

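The tray is empty: only bare floor shows through the eye at crop (355,390). Four distinct nuts were placed in the dish. I'll now turn to the stand's heading.

Emit:
drive_tool(
  steps=[
    [[0,-0.005,0,0,-0.5,5,0],[0,0,0,0,-0.5,7,0],[0,0,0,0,-0.5,7,0],[0,0,0,0,0,7,0],[0,0,0,0,0,7,0],[0,0,0,0,0,7,0],[0,0,0,0,0,7,0],[0,0,0,0,0,7,0],[0,0,0,0,0,7,0],[0,0,0,0,0,7,0]],
  ],
)

```text
t: 12.93
ee_pos: [0.5734, -0.1083, 0.2526]
orientation: [-0.008, 0.82, -0.573, -0.003]
force: [0.5, -0.1, -2.5]
finger_gap: 0.013
```

Emit:
drive_tool(
  steps=[
    [[0,0,0,0,0,7,0],[0,0,0,0,0,7,0],[0,0,0,0,0,7,0],[0,0,0,0,0,7,0],[0,0,0,0,0,5,0],[0,0,0,0,0,2,0],[0,0,0,0,0,0,0]],
  ],
)

```text
t: 13.52
ee_pos: [0.5733, -0.1152, 0.2559]
orientation: [0.01, -0.599, 0.801, 0.008]
force: [0.2, -0.0, -1.7]
finger_gap: 0.013
```

```bash
python3 -c "
from lip import *
need(robot.sense(),(.501,.266,.230),-16.5)
c=robot.read_camera('top');np.savez('top9.npz',**c)
crop(load('top9.npz'),270,110,100,80,7,'pics/t9.png')
"
```

```text
t 13.52 shift in tool mm [-344.3  177.2   34.9] turn [0.05 1.46 0.05] gap 0.013 F [ 0.2 -0.  -1.7] q [ 0.07  0.31 -0.08 -0.03 -1.17 -0.34]
```

View pics/t9.png

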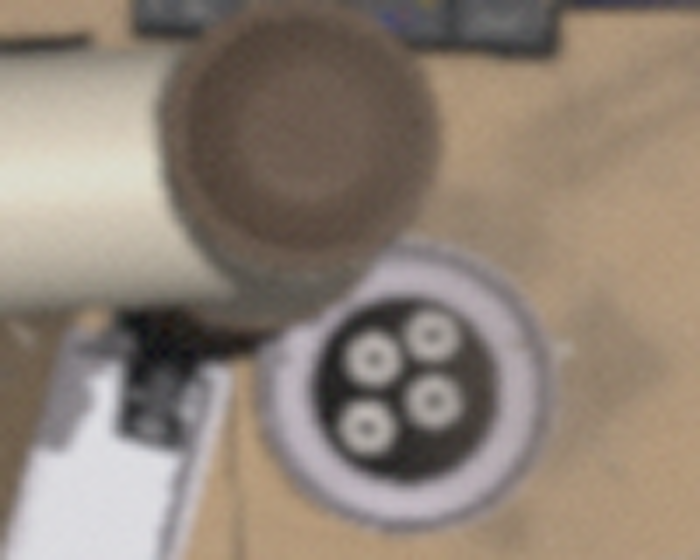

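All four nuts lie flat in the dish, at crop (370,360), (433,335), (435,400) and (367,428), and the tray is empty. Next I move to a point in front of the peg.

Emit:
drive_tool(
  steps=[
    [[-0.01,0.02,0,0,0.5,0,0],[-0.018,0.035,0,0,0.5,0,0],[-0.018,0.035,0,0,0.5,0,0],[-0.018,0.035,0,0,0,0,0],[-0.02,0.034,0,0,0,0,0],[-0.034,0.014,0,0,0,0,0],[-0.038,0,0,0,0,0,0],[-0.038,0,0,0,0,0,0],[-0.038,0,0,0,0,0,0],[-0.03,0,0,0,0,0,0]],
  ],
)

```text
t: 14.4
ee_pos: [0.4763, 0.1856, 0.26]
orientation: [0.003, -0.596, 0.803, 0.002]
force: [0.7, -0.4, -1.3]
finger_gap: 0.0131
```

```bash
python3 -c "
from lip import *
need(robot.sense(),(.501,.266,.2194),-16.5)"
```

```text
t 14.4 shift in tool mm [-83.9  -0.3  41.1] turn [-0.04  0.36 -0.34] gap 0.0131 F [ 0.7 -0.4 -1.3] q [ 0.69  0.18 -0.26 -0.   -1.12 -0.98]
```

Emit:
drive_tool(
  steps=[
    [[-0.025,0,0.008,0,0.3,0,0],[-0.02,0,0.012,0,0,0,0],[-0.012,0,0.01,0,0,0,0],[-0.006,0,0.005,0,0,0,0],[-0.002,0,0,0,0,0,0],[0,0,0,0,0,0,0]],
  ],
)

```text
t: 14.9
ee_pos: [0.4984, 0.2556, 0.2251]
orientation: [0.003, -0.599, 0.801, 0.001]
force: [0.1, 0.5, -0.9]
finger_gap: 0.0133
```

```bash
python3 -c "
from lip import *
need(robot.sense(),(.501,.266,.2194),-16.5)"
```

```text
t 14.9 shift in tool mm [-10.7   0.4   5.8] turn [-0.1  0.3  0.1] gap 0.0133 F [ 0.1  0.5 -0.9] q [ 0.76  0.29 -0.2  -0.   -1.07 -1.05]
```

Emit:
drive_tool(
  steps=[
    [[-0.009,0,0.005,0,0.3,0,0],[-0.003,0,0.001,0,0,0,0],[0,0,0,0,0,0,0]],
  ],
)

```text
t: 15.15
ee_pos: [0.5022, 0.2654, 0.2201]
orientation: [0.001, -0.598, 0.802, -0.001]
force: [0.0, 1.0, -1.7]
finger_gap: 0.0131
```

```bash
python3 -c "
from lip import *
need(robot.sense(),(.501,.266,.2194),-16.5)
for n in('side','top'):
    c=robot.read_camera(n);np.savez(n+'10.npz',**c)
crop(load('side10.npz'),190,220,110,90,7,'pics/s10.png')
crop(load('top10.npz'),140,125,90,80,8,'pics/t10.png')
"
```

```text
t 15.15 shift in tool mm [-0.2  1.3  0.7] turn [-0.13  0.01 -0.05] gap 0.0131 F [ 0.   1.  -1.7] q [ 0.77  0.31 -0.19  0.   -1.07 -1.06]
```

View pics/s10.png

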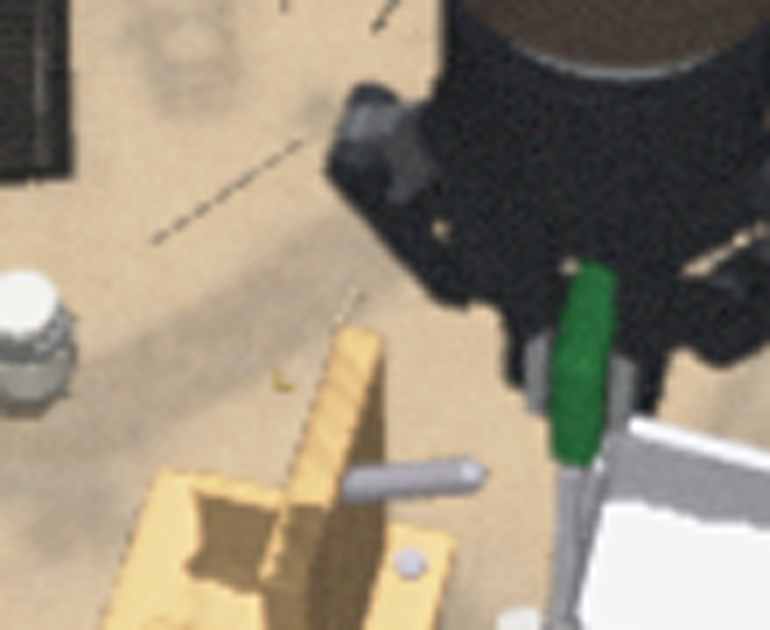

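View pics/t10.png

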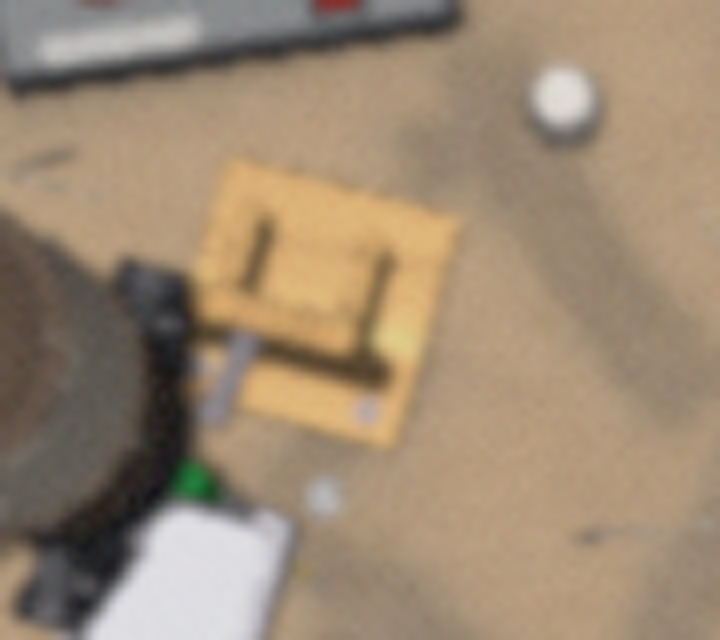

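```bash
cat > chk.py <<'E'
from lip import *
import itertools
def chk(n,k0s,k0t):
    st=robot.sense();P,R=cur(st);s=load(f'side{n}.npz');t=load(f'top{n}.npz')
    f=lambda X:P+R.apply(X)
    cs=lambda q:((proj(s,q)-k0s[:2]+.5)*k0s[2]-.5).round(0)
    ct=lambda q:((proj(t,q)-k0t[:2]+.5)*k0t[2]-.5).round(0)
    g=np.array([cs(f((.002+a,b,.0074+c))) for a,b,c in itertools.product((-.022,.022),(-.007,.007),(-.026,.026))])
    print("grip bbox side",g.min(0),g.max(0))
    for x in(-.033,.037):
        q=f((x,-.003,.1004));print("wall corner",x,q.round(3),"side",cs(q),"top",ct(q))
    print("eye",f((.002,0,.0684)).round(4),"side",cs(f((.002,0,.0684))))
    rt=np.array([.563,.2453,.1175]);u=np.array([-.9588,.284,0])
    tip=rt+.03464*u+[0,0,.02];print("root",cs(rt),ct(rt),"tip",tip,cs(tip),ct(tip))
    e=f((.002,0,.0684))-rt;xs=R.apply([1,0,0]);print("d",(e@u).round(4),"lateral(tool x)",(e@xs).round(4),"above axis",(e[2]-(e@u)*np.tan(np.pi/6)).round(4))
E
python3 -c "
from chk import *
chk(10,(190,220,7),(140,125,8))"
```

```text
grip bbox side [538. 218.] [639. 487.]
wall corner -0.033 [0.514 0.296 0.12 ] side [534. 647.] top [114. 463.]
wall corner 0.037 [0.495 0.229 0.12 ] side [592. 425.] top [292. 513.]
eye [0.5016 0.2632 0.1518] side [579. 476.]
root [351. 488.] [250. 334.] tip [0.52978717 0.25513776 0.1375    ] [472. 480.] [215. 415.]
d 0.064 lateral(tool x) 0.0003 above axis -0.0027
```

```bash
python3 -c "
from lip import *
P,R=cur(robot.sense());s=load('side10.npz')
for a in(-.022,.022):
  for b in(-.007,.007):
    for c in(-.026,.026):
        q=P+R.apply((.002+a,b,.0074+c));print(a,b,'top' if c<0 else 'bot',((proj(s,q)-[190,220]+.5)*7-.5).round(0))
"
python3 - <<'E'
import sys;sys.path.insert(0,'.')
from h import *
crop(load('side10.npz'),255,245,50,50,14,'pics/s10b.png')
E
```

```text
-0.022 -0.007 top [543. 365.]
-0.022 -0.007 bot [538. 474.]
-0.022 0.007 top [600. 378.]
-0.022 0.007 bot [591. 487.]
0.022 -0.007 top [584. 218.]
0.022 -0.007 bot [577. 331.]
0.022 0.007 top [639. 230.]
0.022 0.007 bot [629. 343.]
```

View pics/s10b.png

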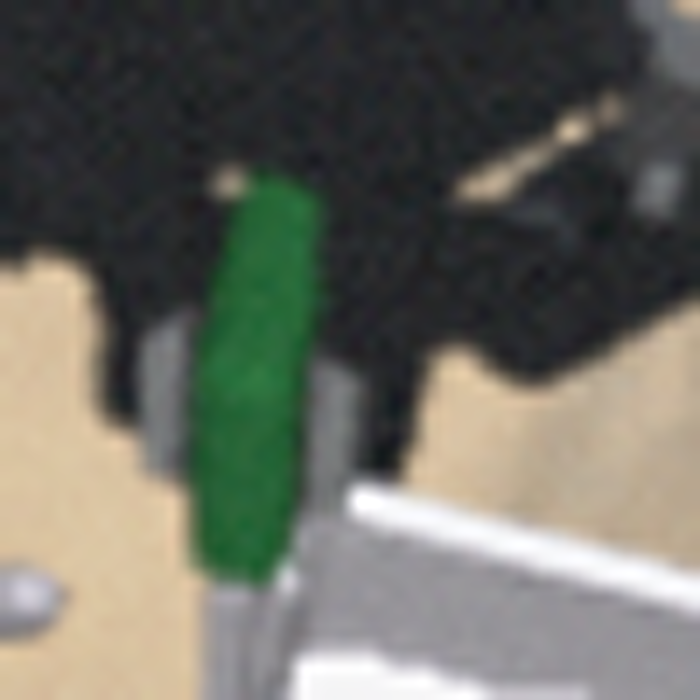

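The measured wall corner matches to within 1 mm. The eye is 0–3 mm from the peg axis, against about 7 mm of clearance. I'll slide it on along the peg.

Emit:
drive_tool(
  steps=[
    [[0,-0.004,0.0023,0,0,0,0],[0,-0.006,0.0035,0,0,0,0],[0,-0.006,0.0035,0,0,0,0],[0,-0.006,0.0035,0,0,0,0],[0,-0.004,0.0023,0,0,0,0],[0,0,0,0,0,0,0]],
  ],
)

```text
t: 15.75
ee_pos: [0.5298, 0.2559, 0.2047]
orientation: [0.002, -0.598, 0.802, -0.001]
force: [-0.4, -0.3, -2.0]
finger_gap: 0.0133
```

```bash
python3 -c "
from chk import *
for n in('side','top'):
    c=robot.read_camera(n);np.savez(n+'11.npz',**c)
need(robot.sense(),(.501,.266,.2194),-16.5)
chk(11,(190,220,7),(140,125,8))
crop(load('side11.npz'),190,230,100,80,8,'pics/s11.png')
"
```

```text
t 15.85 shift in tool mm [ -1.4  29.9 -14.4] turn [-0.19  0.11 -0.09] gap 0.0133 F [-1.   0.4 -1.3] q [ 0.73  0.36 -0.16  0.   -1.05 -1.02]
grip bbox side [429. 225.] [526. 488.]
wall corner -0.033 [0.542 0.287 0.105] side [431. 645.] top [145. 395.]
wall corner 0.037 [0.522 0.22  0.105] side [493. 428.] top [321. 445.]
eye [0.529  0.2542 0.1367] side [475. 478.]
root [351. 488.] [250. 334.] tip [0.52978717 0.25513776 0.1375    ] [472. 480.] [215. 415.]
d 0.0351 lateral(tool x) 0.0011 above axis -0.0011
```

View pics/s11.png

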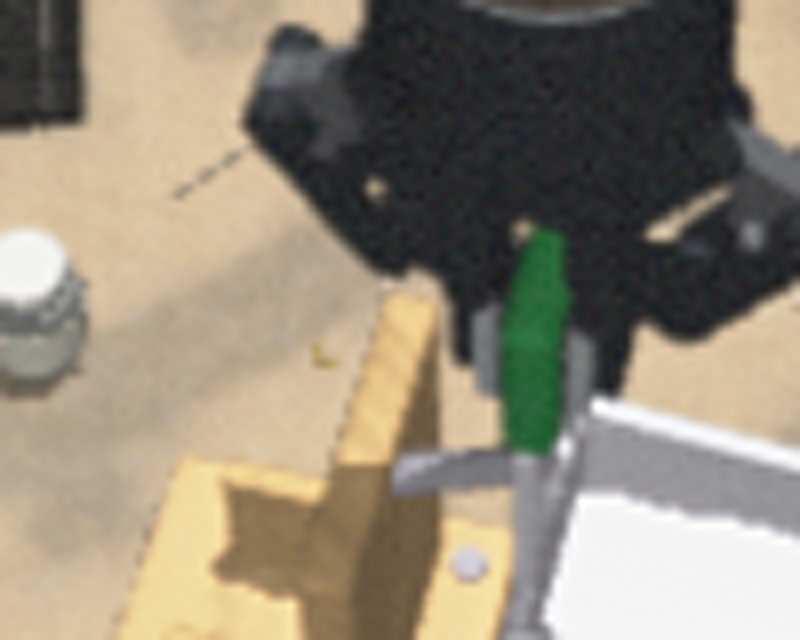

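The peg now passes behind the near upright of the plate with no contact force, so it is inside the eye. I'll continue towards the board.

Emit:
drive_tool(
  steps=[
    [[0,-0.004,0.0028,0,0,0,0],[0,-0.006,0.004,0,0,0,0],[0,-0.006,0.004,0,0,0,0],[0,-0.005,0.0033,0,0,0,0],[0,-0.003,0.002,0,0,0,0],[0,0,0,0,0,0,0]],
  ],
)

```text
t: 16.35
ee_pos: [0.5547, 0.2489, 0.1877]
orientation: [0.002, -0.598, 0.801, -0.001]
force: [-0.9, -0.5, -1.7]
finger_gap: 0.0132
```

```bash
python3 -c "
from chk import *
for n in('side','top'):
    c=robot.read_camera(n);np.savez(n+'12.npz',**c)
need(robot.sense(),(.501,.266,.2194),-16.5)
chk(12,(190,220,7),(140,125,8))
crop(load('side12.npz'),190,230,100,80,8,'pics/s12.png')
"
```

```text
t 16.45 shift in tool mm [ -1.1  55.8 -31.4] turn [-0.22  0.16 -0.02] gap 0.0138 F [-0.1 -0.3 -2.3] q [ 0.69  0.41 -0.13  0.   -1.03 -0.98]
grip bbox side [330. 243.] [428. 500.]
wall corner -0.033 [0.567 0.28  0.088] side [341. 653.] top [172. 336.]
wall corner 0.037 [0.547 0.213 0.088] side [406. 440.] top [345. 385.]
eye [0.554  0.2473 0.1198] side [383. 489.]
root [351. 488.] [250. 334.] tip [0.52978717 0.25513776 0.1375    ] [472. 480.] [215. 415.]
d 0.0092 lateral(tool x) 0.0006 above axis -0.003
```

View pics/s12.png

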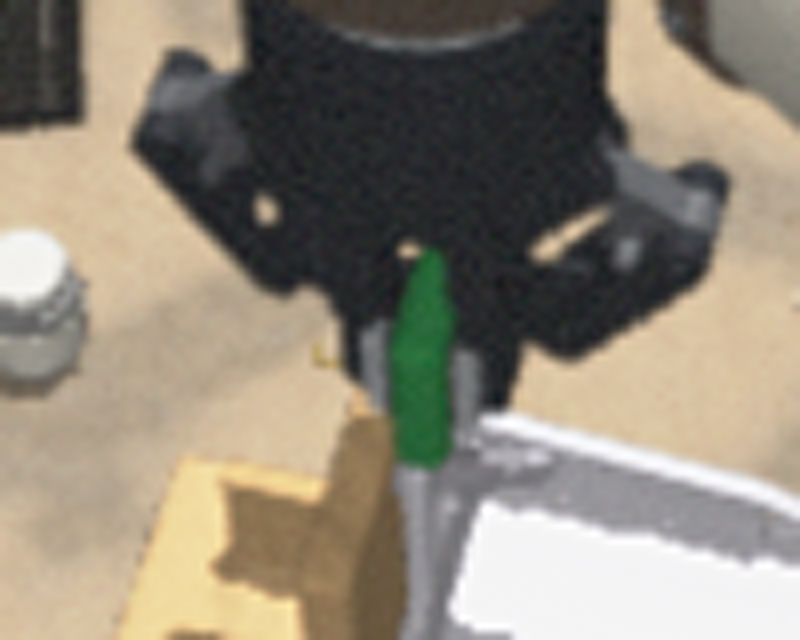

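Emit:
drive_tool(
  steps=[
    [[0,-0.003,0.002,0,0,0,0],[0,-0.003,0.003,0,0,0,0],[0,-0.001,0.003,0,0,0,0],[0,0,0,0,0,0,0]],
  ],
)

```text
t: 16.78
ee_pos: [0.5616, 0.2474, 0.1802]
orientation: [0.003, -0.598, 0.801, -0.001]
force: [-0.6, 0.1, -2.7]
finger_gap: 0.0132
```

```bash
python3 -c "
from chk import *
need(robot.sense(),(.501,.266,.2194),-16.5)
chk(12,(190,220,7),(140,125,8))"
```

```text
t 16.78 shift in tool mm [ -0.8  63.2 -39.5] turn [-0.27  0.24  0.02] gap 0.0132 F [-0.6  0.1 -2.7] q [ 0.68  0.42 -0.13  0.   -1.01 -0.97]
grip bbox side [302. 255.] [401. 510.]
wall corner -0.033 [0.574 0.278 0.08 ] side [315. 662.] top [180. 320.]
wall corner 0.037 [0.555 0.211 0.08 ] side [381. 449.] top [352. 369.]
eye [0.5615 0.2456 0.1118] side [357. 499.]
root [351. 488.] [250. 334.] tip [0.52978717 0.25513776 0.1375    ] [472. 480.] [215. 415.]
d 0.0016 lateral(tool x) 0.0001 above axis -0.0066
```

Emit:
drive_tool(
  steps=[
    [[0,-0.001,0.002,0,0,0,0],[0,-0.001,0.002,0,0,0,0],[0,0,0,0,0,0,0]],
  ],
)

```text
t: 17.03
ee_pos: [0.5624, 0.2476, 0.1795]
orientation: [0.003, -0.599, 0.801, -0.0]
force: [-0.1, 1.2, -2.0]
finger_gap: 0.0132
```

```bash
python3 -c "
from chk import *
for n in('side','top'):
    c=robot.read_camera(n);np.savez(n+'13.npz',**c)
need(robot.sense(),(.501,.266,.2194),-16.5)
chk(13,(190,220,7),(140,125,8))
crop(load('side13.npz'),190,230,100,80,8,'pics/s13.png')"
```

```text
t 17.13 shift in tool mm [ -0.5  64.  -40.3] turn [-0.22  0.26  0.12] gap 0.0132 F [-2.9  2.2  2.7] q [ 0.68  0.42 -0.13  0.   -1.01 -0.96]
grip bbox side [299. 258.] [398. 513.]
wall corner -0.033 [0.575 0.279 0.079] side [312. 664.] top [179. 319.]
wall corner 0.037 [0.555 0.212 0.079] side [378. 452.] top [352. 367.]
eye [0.5623 0.2459 0.1109] side [354. 502.]
root [351. 488.] [250. 334.] tip [0.52978717 0.25513776 0.1375    ] [472. 480.] [215. 415.]
d 0.0009 lateral(tool x) -0.0004 above axis -0.0071
```

View pics/s13.png

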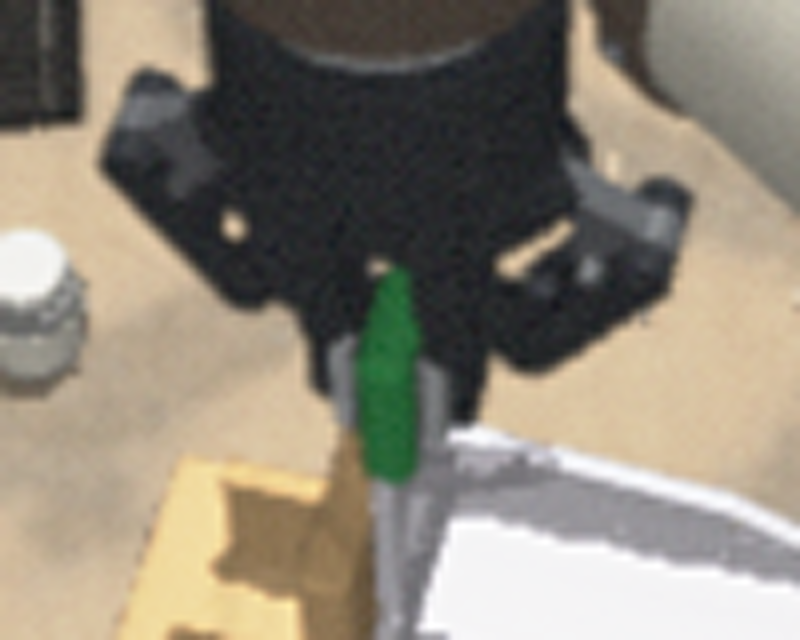

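The force now shows contact with both the board and the peg, and the plate lies against the board at crop (365,540). I'll release.

Emit:
drive_tool(
  steps=[
    [[0,0,0,0,0,0,0.3],[0,0,0,0,0,0,0.45],[0,0,0,0,0,0,0.5],[0,0,0,0,0,0,0.5],[0,0,0,0,0,0,0.5]],
  ],
)

```text
t: 17.55
ee_pos: [0.5639, 0.2477, 0.1798]
orientation: [0.004, -0.599, 0.801, -0.001]
force: [-0.6, 0.4, -0.2]
finger_gap: 0.0428
```

```bash
python3 -c "
from chk import *
for n in('side','top'):
    c=robot.read_camera(n);np.savez(n+'14.npz',**c)
need(robot.sense(),(.501,.266,.2194),-16.5)
crop(load('side14.npz'),190,230,100,80,8,'pics/s14.png')"
```

```text
t 17.65 shift in tool mm [ -0.1  65.1 -40.1] turn [-0.38  0.34  0.13] gap 0.0424 F [ 0.2 -0.1  0.5] q [ 0.68  0.42 -0.13  0.   -1.01 -0.96]
```

View pics/s14.png

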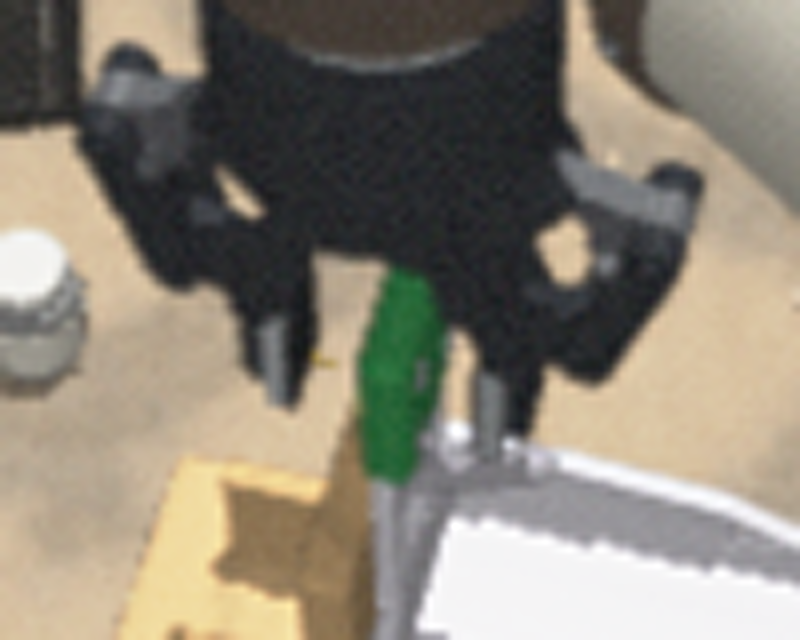

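The scoop hangs by itself, with the fingers clear on both sides of the grip. I'll go straight up.

Emit:
drive_tool(
  steps=[
    [[0,0.001,-0.01,0,0,0,0.5],[0,0,-0.02,0,0,0,0.5],[0,0,-0.03,0,0,0,0.5],[0,0,-0.035,0,0,0,0.5],[0,0,-0.035,0,0,0,0.5],[0.02,0,-0.03,0,0,0,0.5],[0.035,0.01,0,0,0,0,0.5],[0.035,0.01,0,0,0,0,0.5],[0.035,0.01,0,0,0,0,0.5],[0.03,0.01,0,0,0,0,0.5]],
  ],
)

```text
t: 18.48
ee_pos: [0.4797, 0.1089, 0.3513]
orientation: [0.006, -0.601, 0.799, -0.003]
force: [1.1, 0.1, -0.3]
finger_gap: 0.0427
```

Emit:
drive_tool(
  steps=[
    [[0.02,0,0,0,0,0,0.5],[0.01,0,0,0,0,0,0.5],[0,0,0,0,0,0,0.5],[0,0,0,0,0,0,0.5],[0,0,0,0,0,0,0.5]],
  ],
)

```text
t: 18.9
ee_pos: [0.4677, 0.075, 0.357]
orientation: [0.01, -0.6, 0.8, -0.004]
force: [0.5, 1.1, -0.0]
finger_gap: 0.0427
```

```bash
python3 -c "
from chk import *
for n in('side','top'):
    c=robot.read_camera(n);np.savez(n+'15.npz',**c)
    cv2.imwrite('pics/full_%s15.png'%n,cv2.resize(c['img'][:,:,::-1],(768,576)))
crop(load('side15.npz'),190,230,110,90,7,'pics/s15.png')"
```

```text
(no output)
```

View pics/s15.png

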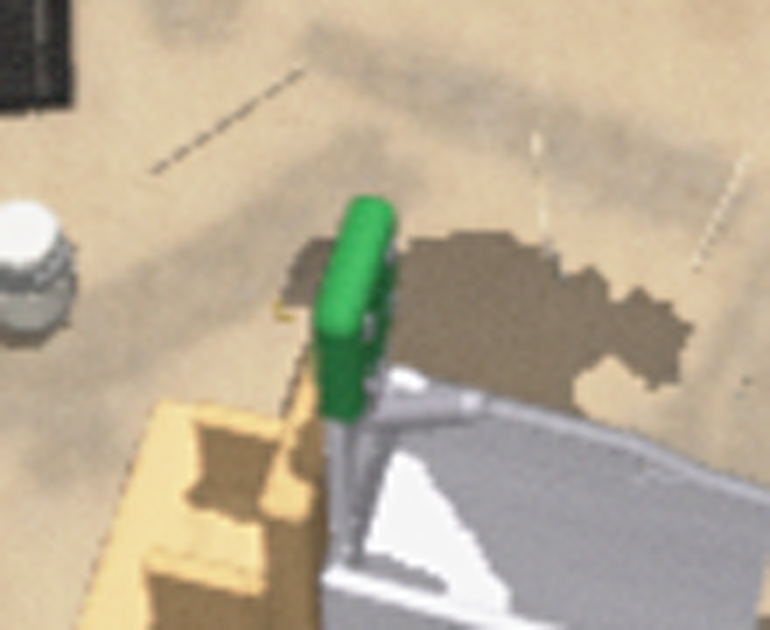

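View pics/full_side15.png

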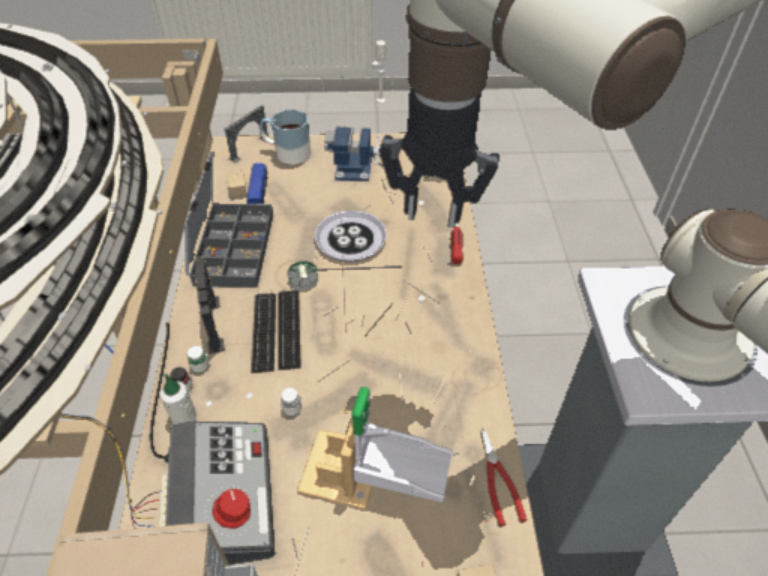

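View pics/full_top15.png

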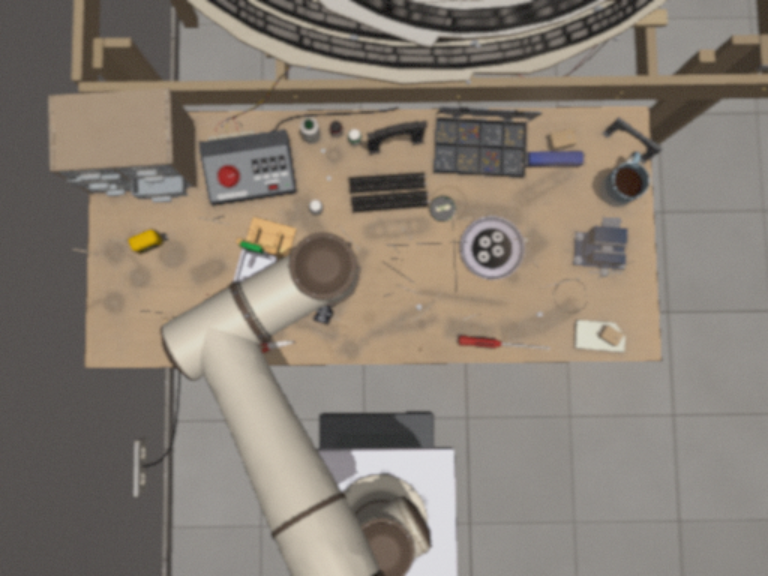

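The scoop hangs on the peg, which shows through the eye at crop (470,400), and its plate is against the board. The four nuts are in the dish, nothing else has moved, and the arm is clear.

```bash
python3 -c "
from workcell import robot
print(robot.hand_in(),robot.sense()['t'])"
```

```text
the job is handed in; nothing more can be done
the job is handed in; nothing more can be done
```

The job is done and handed in: all four nuts are in the dish, and the empty scoop hangs on the stand's peg. It took about 19 s of the 58 s allowed.

- **Pouring:** I carried the scoop level to the dish and brought the lip to about 18 mm above the dish floor. I then tipped it slowly about the lip to about 54°. By the measured arm pose, the lip was between 18 and 26 mm above the floor at every check.
- **Hanging:** I slid the eye down along the peg with almost no force until the plate met the board. Light contact, under 5 N, showed it was seated, and I then opened the gripper and backed away.
- **Last checks:** The final pictures show the four nuts lying flat in the dish. The scoop's plate is against the board, with the peg showing through the eye. The pliers, screwdriver, jar and tin look to be where they were, though the arm partly hid the pliers in the top view. The arm was clear of everything.
- **Small disagreement:** Just before hanging, the side view put the grip about 2–3 mm from where the arm pose said it should be. The pose also put the plate about 2 mm closer to the board than it could be at contact. Both are about the camera calibration error and well inside the eye's clearance.

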